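Build up a splined chain drive hub on its leaning stand

ROBOT

A 6-joint arm with a two-finger parallel gripper is mounted at the origin on a cart in front of the work surface, level with it; the furniture and walls round the work are solid. World frame = base frame: x ahead of the robot, y to its left, z up, the work surface at z = 0. Lengths are in m, angles in rad, forces in N, time in s.
With the tool pointing down it reaches from about 0.15 to 0.775 m from the base axis. Payload 6.1 kg.
Tool frame: the origin (TCP) lies at the very end of the fingers, on their centre line; the grasp point (between the pads) lies manip.pinch_z behind it (manip.pinch_z is the distance from the TCP to the grasp point, in m); z points along the fingers, y is the direction in which the jaws open and shut (so a half turn about z gives the same grasp; the last joint's range is limited). The gripper opens to 85 mm and grips with 20 to 120 N. Pads are 22 mm wide; open, the fingers measure 114 mm over their backs; the gripper's body (76 mm by 85 mm) begins 54 mm behind the grasp point. The pads swing forward as they close: fully open they stand 13 mm farther back than shut.
Start: joints at [1.313, 0.126, -0.04, 1.405, 0, 1.571], TCP at [0.134, 0.508, 0.231] pointing down, gripper open.
Joint ranges: [-2.72, 2.72], [-0.95, 1.95], [-1.27, 1.35], [-1.78, 2.02], [-1.46, 1.47], [-3.14, 3.14]. Speed limits (rad/s): [2.39, 2.39, 3.01, 3.14, 3.14, 3.14].

INTERFACE

Orientations are given as a 3x3 rotation matrix whose columns are the frame's x, y, z axes.
In Python, from workcell import manip gives the robot as it stands.
- The arm moves only by the tool drive_tool, never from a script. Its argument "deltas" is a list of rows, each an object of numbers: "dx", "dy", "dz": the shift along the tool's x, y, z in cm; "rx", "ry", "rz": the turn, a rotation vector about the tool's x, y, z in rad; "claw": the finger opening in cm, from 0 to 8.54. In form: [{"dx": .., "dy": .., "dz": .., "rx": .., "ry": .., "rz": .., "claw": ..}, ...]. A call has exactly 5 rows; each row is the pose to reach, as a shift and turn from the pose measured when the call began, along the tool's axes at that moment; what a row does not reach only later rows make up. A row lasts 1/10 s, in which the tool goes at most 50 mm and 8.59 degrees, less where a joint would pass 70% of its speed; a pose out of reach is approached as far as the arm can. A call with a gripper value outside its range is refused whole. The fingers move at their own pace and stop on an object; the grip force is fixed at half the most. Time passes only in rows, so rows that repeat a pose let the fingers close, or fill a call up. It gives the time, the measured TCP pose, the force and the opening at its end, in the units of the state.
- manip.get_obs(): the state, without advancing time (a new reading comes with each control period).
- manip.camera(name): name is "scene" or "top"; returns a dict with "image" (420x560x3 uint8, blue, green, red), "fx", "fy", "cx", "cy" (pixels), "k1" (the pictures are not rectified: a ray, as slopes to the right and down, at radius r is drawn at 1 + k1 r^2 times it, then the intrinsics apply), "R" (3x3) and "t" (3): a world point X has camera coordinates R X + t. Camera axes: x right, y down, z forward; pixel columns grow to the right and rows downward; lengths in m; the calibration is good to about 2 mm. A picture is of the moment at which its call begins. There is no depth.
- manip.sign_off(): hands the job in, once; it reports no verdict.
The state is a dict: "time_s": time; "joint_pos": joint angles; "qd": joint speeds; "joint_efforts": joint torques, N m; "position": TCP position; "tool_rot": TCP orientation; "wrist_force": force on the tool from outside, world axes, zero at the start; "torque": the same for the moment, N m; "gripper_width": opening from 0.0 (shut) to 1.0 (fully open).
Only numpy, scipy, OpenCV 4.12 (cv2) and the standard library are available. Lean on these libraries where they do the work, as an engineer would, in place of code of your own. Each camera call takes 0.05 s, during which the arm holds its last target. There are 200 camera calls.

TASK

Build up the drive hub on the leaning stand: slide the large cog onto the splines and fully home against the flange, then the small cog fully home on top of it, both with the hexagon outwards (each goes on only when its wide groove meets the wide master rib). Then slide the flanged lock nut on in the same way, down onto the small cog, and turn it clockwise to its stop so that it is locked under the rib heads. Let go of everything, and leave the other things on the desk where they are.

Things in the scene. Friction and masses are not known exactly. Their poses are not given: they have to be found in the camera images.
- hub_seat (a point): Splined steel hub on the grey stand that is bolted to the desk (base 150 x 120 mm). The point is the centre of the flange face (72 mm across) on which the large cog comes to rest, 90 mm above the desk. z runs outwards along the hub, leaning 25 degrees from vertical, roughly towards the robot; x points to the wide master rib. A stiff brake (5 N m) holds the spindle at whatever angle it was left.
- hub_nose (a point): Free end of the hub on its axis, 67 mm above hub_seat, same axes. Core 36 mm across, its nose tapered over the last 6 mm; six ribs 60 degrees apart to 48 mm across, five 7 mm wide, the master 13 mm. From 47 to 58 mm above hub_seat runs a plain groove without ribs; above it the rib heads, 58 to 65 mm, their ends tapered over 5 mm.
- cog_large_mid (a point): Large steel chain cog, flat on the desk, hexagon up: 111 mm over 26 teeth; disc 8 mm thick below, hexagonal boss above it, 24 mm high in all, 0.2 to 0.5 kg. Home on the hub this point is 12 mm above hub_seat. Point on its axis, 12 mm above the underside; z up through the hexagon, x to the wide groove; grip over two opposite flats, 58 mm apart, which face 30, 90, 150.. degrees from x.
- cog_small_mid (a point): Small steel chain cog, the same but 87 mm over 20 teeth; disc 8 mm thick, 24 mm high in all, 0.15 to 0.35 kg. Home on top of the large cog this point is 36 mm above hub_seat. Point on its axis, 12 mm above the underside; z up through the hexagon, x to the wide groove; grip over two opposite flats, 58 mm apart, which face 30, 90, 150.. degrees from x.
- lock_nut_mid (a point): Dark steel lock nut without teeth: round flange 72 mm across, 8 mm thick, below; hexagonal hollow collar above, 24 mm high in all, 0.1 to 0.25 kg. Home on the small cog this point is 60 mm above hub_seat. Point on its axis, 12 mm above the underside; z up through the hexagon, x to the wide groove; grip over two opposite flats, 58 mm apart, which face 30, 90, 150.. degrees from x.
- lock_nut_tab (a point): Small stop tab inside the lock nut's collar, same axes as the nut. Home on the small cog, the nut's flange is in the hub's plain groove with 2 mm to spare and turns easily clockwise as seen from outside (negative about z), about 30 degrees, till the tab stops against a rib head; its lands are then under the rib heads. It cannot turn the other way.
- cog_large_groove (a point): Middle of the large cog's wide groove at its underside, 22 mm from the axis along x. In both cogs and the nut the bore has six lands (38.6 mm between opposite ones) and six grooves, the wide one along x, under a corner of the hexagon (67 mm over corners). Fit on the hub: about 1.3 mm sideways and 3 degrees of turn, either way; wrongly turned, a part rests on the rib ends.
- pc_tower: Black computer case on the desk behind the loose parts, fixed, 413 x 190 x 407 mm along its x, y, z (x runs nearly along the desk); origin at the centre of its underside. Keep the arm clear of it.
- marker: Bystander, to be left alone: black and white felt marker, 15 x 121 x 17 mm; origin at its underside.
- needle_file: Bystander, to be left alone: needle file with a red handle, 12 x 145 x 14 mm; origin at its underside.
- screwdriver: Bystander, to be left alone: screwdriver with a blue handle, 18 x 169 x 24 mm; origin at its underside.
- tape_roll: Bystander, to be left alone: roll of black tape, 53 x 51 x 19 mm; origin at its underside.
Things that resemble listed ones, but are neither listed nor needed, are in the scene too. Leave any yellow look-alike of the part that bears lock_nut_mid alone.

How it is judged:
By the outcome, as a careful person would: the job done as asked, in the order asked, and still so for the second after the job is handed in, with the robot touching nothing.
It also fails if it takes over 72 s, if anything falls off the work surface, if the arm or the gripper's body presses on something with over 40 N, if the wrist force passes 120 N, or if a joint passes its speed limit or range.

## Working session

There is one attempt and no reset: what is moved stays moved. The work goes in short steps, Python scripts to look and compute and a tool call to move; the robot and the scene stay as the last step left them, time stands still between calls to the robot, and variables do not carry over. Pictures are saved under pics/ and viewed, about 8 in all and at most 12, crops included, and the job is handed in when it is done.

Besides the shell and the picture viewer there is one more tool, called as a command line: name --argument value ..., lists and objects as JSON in quotes. drive_tool: Moves the arm, as the interface text tells. Its arguments: {"type":"object","properties":{"deltas":{"type":"array"}},"required":["deltas"]}

```bash
ls; mkdir -p pics; python3 - <<'E'
from workcell import manip
import cv2,numpy as np
print(manip.pinch_z); o=manip.get_obs(); print(o)
for n in("scene","top"):
    c=manip.camera(n); cv2.imwrite(f"pics/{n}0.png",c["image"])
    print(n,{k:np.round(v,4).tolist() for k,v in c.items() if k!="image"})
E
```

```text
pics
0.0187
{'time_s': 0.0, 'joint_pos': array([ 1.31299178e+00,  1.26410864e-01, -4.06276079e-02,  1.40538015e+00,
       -2.16943154e-06,  1.57080011e+00]), 'qd': array([-7.04789679e-04,  1.84864239e-04,  1.91554264e-04, -2.76984846e-04,
       -1.54398106e-03, -7.22235780e-06]), 'joint_efforts': array([ 2.93761455e-03, -4.35920727e+01,  3.52918303e+01,  1.74291985e-02,
        3.40015995e-04, -9.43387022e-06]), 'position': array([0.13375038, 0.50725776, 0.2305033 ]), 'tool_rot': array([[-9.66951093e-01,  2.54961593e-01, -4.11520320e-04],
       [ 2.54961925e-01,  9.66949820e-01, -1.56923659e-03],
       [-2.17556177e-06, -1.62229705e-03, -9.99998684e-01]]), 'wrist_force': array([0.64428802, 0.5118777 , 0.19702171]), 'torque': array([ 0.01375743, -0.00668329,  0.00242143]), 'gripper_width': 0.9990094212994487}
scene {'fx': 464.5128, 'fy': 464.5128, 'cx': 278.6559, 'cy': 202.3526, 'k1': -0.1312, 'R': [[0.829, -0.5591, 0.0159], [-0.3885, -0.596, -0.7027], [0.4023, 0.5764, -0.7113]], 't': [-0.5156, 0.24, 0.9906]}
top {'fx': 433.7157, 'fy': 433.7157, 'cx': 280.4847, 'cy': 206.3017, 'k1': -0.0781, 'R': [[0.0192, -0.9995, 0.0241], [-0.9838, -0.0232, -0.1778], [0.1783, -0.0203, -0.9838]], 't': [-0.0882, 0.5661, 1.1182]}
```

View pics/scene0.png

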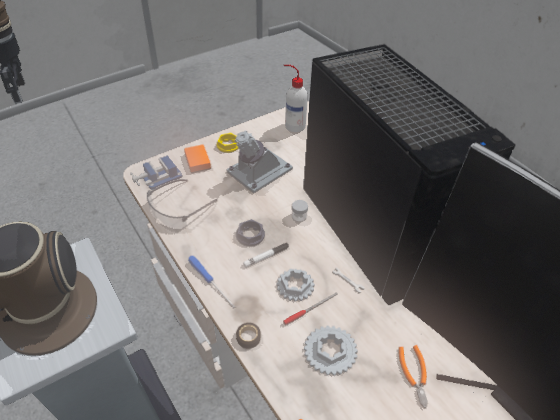

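```bash
python3 - <<'E'
import cv2
a=cv2.imread("pics/top0.png")
cv2.imwrite("pics/top0b.png",cv2.resize(a,(800,600),interpolation=cv2.INTER_CUBIC))
E
```

```text
(no output)
```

View pics/top0b.png

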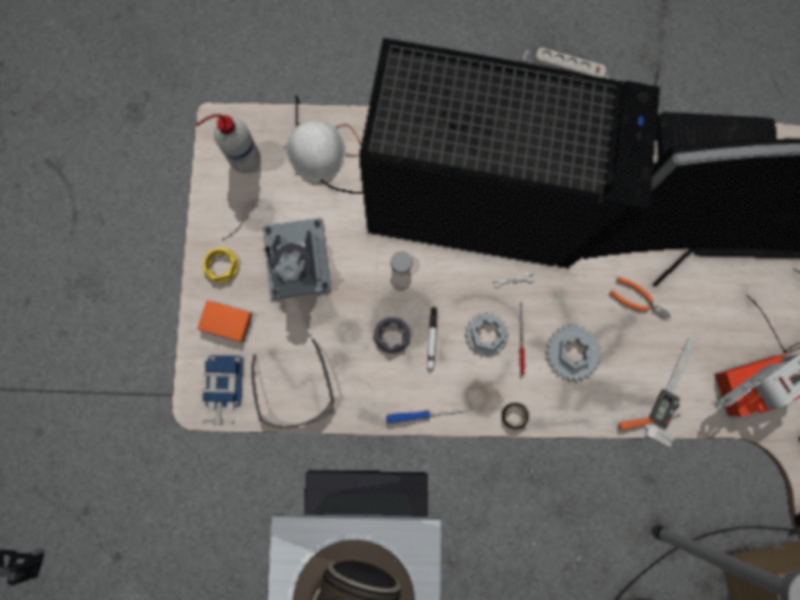

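```bash
cat > h.py <<'E'
import numpy as np,cv2
from scipy.spatial.transform import Rotation as Ro
def proj(c,X):
    X=np.atleast_2d(X)@np.array(c["R"]).T+np.array(c["t"]); s=X[:,:2]/X[:,2:]
    s=s*(1+c["k1"]*(s**2).sum(1,keepdims=True)); return s*[c["fx"],c["fy"]]+[c["cx"],c["cy"]]
def ray(c,uv):
    d=(np.atleast_2d(uv).astype(float)-[c["cx"],c["cy"]])/[c["fx"],c["fy"]]; s=d.copy()
    for _ in range(20): s=d/(1+c["k1"]*(s**2).sum(1,keepdims=True))
    R=np.array(c["R"]); return -R.T@np.array(c["t"]), np.c_[s,np.ones(len(s))]@R
def plane(c,uv,z):
    o,d=ray(c,uv); return o+d*((z-o[2])/d[:,2:])
def ortho(c,O,ex,ey,half,n):
    # picture of the plane O + a ex + b ey, n px wide; right=ex, up=ey
    g=(np.arange(n)+.5)/n*2-1; A,B=np.meshgrid(g*half,-g*half)
    P=O+A.reshape(-1,1)*ex+B.reshape(-1,1)*ey
    m=proj(c,P).astype(np.float32).reshape(n,n,2)
    return cv2.remap(c["image"],m,None,cv2.INTER_CUBIC)
E
python3 - <<'E'
from h import *; from workcell import manip; import pickle
T=manip.camera("top"); S=manip.camera("scene"); pickle.dump((T,S),open("cam0.pkl","wb"))
ex=np.array([0,-1,0.]);ey=np.array([1.,0,0])
rows=[[],[]]
for n,t,s in[("L",(573,352),(330,350)),("S",(487,335),(296,284)),("N",(392,335),(251,232))]:
    a=plane(T,np.array(t)*.7,.02)[0]; b=plane(S,s,.02)[0]; print(n,a.round(3),b.round(3))
    O=np.array([*a[:2],.024])
    for r,c in zip(rows,(T,S)):
        im=ortho(c,O,ex,ey,.065,266)
        for k in range(-60,61,20):
            p=int(133+k/65*133); cv2.line(im,(p,0),(p,4),(0,0,255),1); cv2.line(im,(0,p),(4,p),(0,0,255),1)
        r.append(im)
cv2.imwrite("pics/parts.png",np.vstack([np.hstack(r) for r in rows]))
# hub crops
t=cv2.resize(T["image"][140:225,170:245],None,fx=5,fy=5,interpolation=cv2.INTER_CUBIC)
s=cv2.resize(S["image"][120:200,220:300],None,fx=5,fy=5,interpolation=cv2.INTER_CUBIC)
im=np.zeros((430,800,3),np.uint8); im[:425,:375]=t; im[:400,390:790]=s
cv2.imwrite("pics/hub.png",im)
E
```

```text
L [ 0.469 -0.412  0.02 ] [ 0.462 -0.421  0.02 ]
S [ 0.499 -0.245  0.02 ] [ 0.499 -0.252  0.02 ]
N [ 0.495 -0.062  0.02 ] [ 0.495 -0.066  0.02 ]
```

View pics/parts.png

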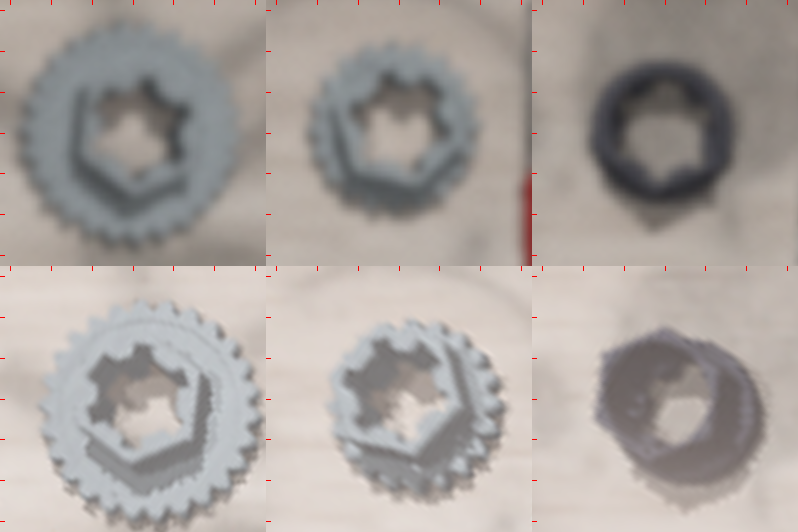

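View pics/hub.png

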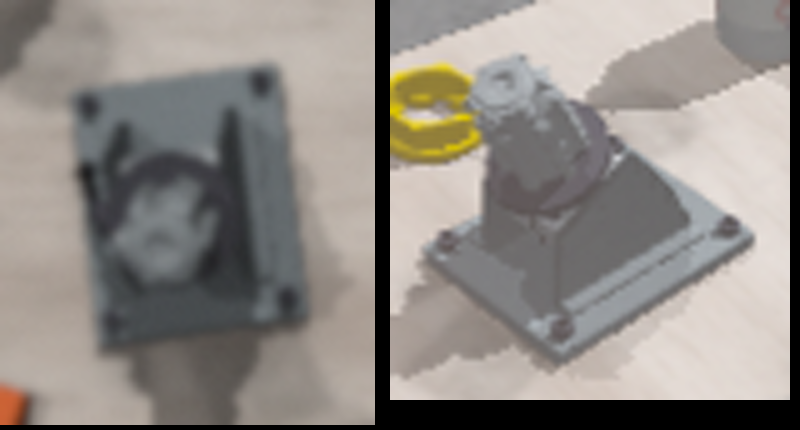

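```bash
cat >> h.py <<'E'
def prof(core,out,w,wm,n=720):
    f=np.linspace(0,2*np.pi,n,endpoint=False); r=np.full(n,core)
    for k in range(6):
        d=(f-k*np.pi/3+np.pi)%(2*np.pi)-np.pi; ww=wm if k==0 else w
        r[(abs(d)<1)&(abs(out*np.sin(d))<ww/2)]=out
    return np.c_[r*np.cos(f),r*np.sin(f)]
def dens(P,step=.0007):
    Q=np.r_[P,P[:1]]; L=np.r_[0,np.cumsum(np.linalg.norm(np.diff(Q,axis=0),axis=1))]
    s=np.arange(0,L[-1],step); return np.c_[np.interp(s,L,Q[:,0]),np.interp(s,L,Q[:,1])]
def hexa(r=.0335): f=np.arange(6)*np.pi/3; return dens(np.c_[r*np.cos(f),r*np.sin(f)])
def circ(r): f=np.linspace(0,2*np.pi,180,endpoint=False); return np.c_[r*np.cos(f),r*np.sin(f)]
def grads(c,sig=.7):
    g=cv2.GaussianBlur(cv2.cvtColor(c["image"],cv2.COLOR_BGR2GRAY).astype(np.float32),(0,0),sig)
    return cv2.Scharr(g,-1,1,0)/32,cv2.Scharr(g,-1,0,1)/32
def escore(c,G,P3):
    uv=proj(c,P3); t=np.roll(uv,-1,0)-np.roll(uv,1,0); n=np.c_[t[:,1],-t[:,0]]/(np.linalg.norm(t,axis=1)[:,None]+1e-9)
    m=uv.astype(np.float32)[None]
    g=[cv2.remap(k,m,None,cv2.INTER_LINEAR)[0] for k in G]
    return np.mean(abs(g[0]*n[:,0]+g[1]*n[:,1]))
BORE=dens(prof(.0193,.0252,.0094,.0154))
E
python3 - <<'E'
from h import *; import pickle
from scipy.optimize import minimize
T,S=pickle.load(open("cam0.pkl","rb")); GS=[grads(T),grads(S)]
def cont(p,items):
    x,y,a=p; c,s=np.cos(a),np.sin(a); out=[]
    for P,z in items: out.append(np.c_[x+c*P[:,0]-s*P[:,1],y+s*P[:,0]+c*P[:,1],np.full(len(P),z)])
    return out
for n,x0,items in [("L",(.465,-.416),[(BORE,.024),(hexa(),.024),(circ(.053),.008)]),("S",(.499,-.248),[(BORE,.024),(hexa(),.024),(circ(.041),.008)]),("N",(.495,-.064),[(BORE,.008),(hexa(),.024),(circ(.036),.008)])]:
    for ci in ((0,),(1,),(0,1)):
        f=lambda q:-sum(escore((T,S)[i],GS[i],P)*w for i in ci for P,w in zip(cont((q[0]/1e3,q[1]/1e3,q[2]/10),items),(2,1,1)))
        # centre first with mod-60 yaw
        res=[]
        for a in np.arange(0,360,6):
            for dx in(-4,0,4):
                for dy in (-4,0,4):
                    q=(x0[0]*1e3+dx,x0[1]*1e3+dy,np.radians(a)*10); res.append((f(q),q))
        res.sort(key=lambda r:r[0]); fin=[]
        for v,q in res[:25]:
            r=minimize(f,q,method="Nelder-Mead",options=dict(xatol=.02,fatol=1e-3,initial_simplex=np.array(q)+np.array([[0,0,0],[2,0,0],[0,2,0],[0,0,.7]])))
            fin.append((r.fun,r.x[0],r.x[1],np.degrees(r.x[2]/10)%360))
        fin.sort(); b=fin[0]; print(n,ci,np.round(b,1), end=" | ")
        # six discrete options at best
        print([round(f((b[1],b[2],np.radians(b[3]+60*k)*10)),1) for k in range(6)])
E
```

```text
L (0,) [ -30.2  462.6 -411.   234.8] | [np.float64(-30.2), np.float64(-30.0), np.float64(-29.8), np.float64(-30.1), np.float64(-29.5), np.float64(-29.7)]
L (1,) [ -45.2  470.6 -414.2   52.3] | [np.float64(-45.2), np.float64(-42.2), np.float64(-42.3), np.float64(-42.6), np.float64(-42.4), np.float64(-42.3)]
L (0, 1) [ -72.7  470.9 -414.1   51.4] | [np.float64(-72.7), np.float64(-70.0), np.float64(-69.5), np.float64(-69.6), np.float64(-69.9), np.float64(-69.8)]
S (0,) [ -34.8  502.  -242.   126.8] | [np.float64(-34.8), np.float64(-34.6), np.float64(-33.6), np.float64(-34.4), np.float64(-34.5), np.float64(-34.2)]
S (1,) [ -48.8  504.  -242.8  317.6] | [np.float64(-48.8), np.float64(-46.5), np.float64(-46.5), np.float64(-46.8), np.float64(-46.8), np.float64(-46.7)]
S (0, 1) [ -80.8  503.8 -242.8  316.6] | [np.float64(-80.8), np.float64(-78.2), np.float64(-78.1), np.float64(-78.7), np.float64(-78.5), np.float64(-78.0)]
N (0,) [-51.  496.6 -60.7 174. ] | [np.float64(-51.0), np.float64(-50.9), np.float64(-50.1), np.float64(-50.9), np.float64(-50.1), np.float64(-50.3)]
N (1,) [-43.4 498.6 -55.1 110.9] | [np.float64(-43.4), np.float64(-42.6), np.float64(-42.5), np.float64(-42.8), np.float64(-42.8), np.float64(-43.1)]
N (0, 1) [-90.9 496.6 -60.3 235.5] | [np.float64(-90.9), np.float64(-90.1), np.float64(-90.5), np.float64(-90.2), np.float64(-89.4), np.float64(-90.4)]
```

```bash
cat >> h.py <<'E'
def hubframe(q):  # x,y mm, lean azimuth deg, spin deg
    a=np.radians(q[2]); s,c=np.sin(np.radians(25)),np.cos(np.radians(25))
    z=np.array([s*np.cos(a),s*np.sin(a),c]); u=np.array([c*np.cos(a),c*np.sin(a),-s]); v=np.cross(z,u)
    b=np.radians(q[3]); X=np.cos(b)*u+np.sin(b)*v
    return np.array([q[0]/1e3,q[1]/1e3,.09]),np.c_[X,np.cross(z,X),z]
def on(F,P,h): return F[0]+np.c_[P,np.full(len(P),h)]@F[1].T
RIB=dens(prof(.018,.024,.007,.013))
RIBT=dens(prof(.017,.0205,.007,.013))
E
python3 - <<'E'
from h import *; import pickle
from scipy.optimize import minimize
T,S=pickle.load(open("cam0.pkl","rb")); GS=[grads(T),grads(S)]
print(plane(T,[202.6,181.4],.09),plane(S,[251.6,153],.09))
# base corners
tc=np.array([(75,95),(275,65),(305,320),(100,350)])/5+[170,140]
sc=(np.array([(420,245),(562,362),(755,238)])-[390,0])/5+[220,120]
print((plane(T,tc,.008)[:,:2]*1e3).round(0).tolist(),(plane(S,sc,.008)[:,:2]*1e3).round(0).tolist())
def f(q,ci=(0,1)):
    F=hubframe(q); return -sum(w*escore((T,S)[i],GS[i],on(F,P,h)) for i in ci for P,h,w in ((circ(.036),0,1),(RIB,.060,1),(circ(.0165),.067,.4)))
x0=(plane(T,[202.6,181.4],.09)+plane(S,[251.6,153],.09))[0]/2*1e3
for ci in((0,),(1,),(0,1)):
    res=[]
    for dx in(-6,-3,0,3,6):
      for dy in(-6,-3,0,3,6):
        for az in range(155,216,10):
          for sp in range(0,360,10):
            q=(x0[0]+dx,x0[1]+dy,az,sp); res.append((f(q,ci),q))
    res.sort(key=lambda r:r[0]); fin=[]
    for v,q in res[:40]:
        r=minimize(f,q,args=(ci,),method="Nelder-Mead",options=dict(xatol=.02,fatol=1e-3,initial_simplex=np.array(q)+np.array([[0]*4,[2,0,0,0],[0,2,0,0],[0,0,6,0],[0,0,0,6]])))
        fin.append((r.fun,*r.x[:3],r.x[3]%360))
    fin.sort(); print(ci)
    for b in fin[:40:6]: print(np.round(b,1))
    b=fin[0]; print([round(f((*b[1:4],b[4]+60*k),ci),1) for k in range(6)])
    pickle.dump(fin[0][1:],open("hub.pkl","wb"))
E
```

```text
[[0.62272075 0.13092355 0.09      ]] [[0.61289629 0.11878888 0.09      ]]
[[707.0, 198.0], [727.0, 85.0], [579.0, 62.0], [559.0, 175.0]] [[565.0, 184.0], [582.0, 59.0], [729.0, 85.0]]
(0,)
[-20.7 618.7 120.2 171.6 160.4]
[-20.7 618.6 120.3 171.7 160. ]
[-20.6 618.3 120.1 171.6 280.2]
[-20.6 618.4 120.1 171.5 219.2]
[-20.6 618.6 119.5 169.9 221.3]
[-20.5 618.7 120.  171.2 101. ]
[-20.1 618.7 120.1 171.9 339.2]
[np.float64(-20.7), np.float64(-20.6), np.float64(-20.6), np.float64(-20.1), np.float64(-20.3), np.float64(-20.5)]
(1,)
[-24.1 617.2 130.3 185.2 273.6]
[-24.1 617.1 130.3 185.1 273.5]
[-24.  617.2 130.4 186.  210.5]
[-23.8 617.4 130.4 185.3 153.9]
[-23.7 617.2 130.2 184.3  33.8]
[-23.6 617.4 130.5 185.4 326.7]
[-23.4 617.3 130.4 185.4  93. ]
[np.float64(-24.1), np.float64(-23.4), np.float64(-23.6), np.float64(-23.4), np.float64(-23.8), np.float64(-23.9)]
(0, 1)
[-40.8 618.6 131.4 192.2 143.5]
[-40.7 618.4 131.3 191.9 144.1]
[-40.5 618.6 131.4 193.2 262.6]
[-40.4 618.5 131.6 193.6 201.6]
[-40.4 618.4 131.2 192.7 202.4]
[-40.1 618.3 131.2 189.7  24.5]
[-40.  618.7 131.7 190.5 323.1]
[np.float64(-40.8), np.float64(-40.4), np.float64(-40.5), np.float64(-39.9), np.float64(-40.1), np.float64(-40.4)]
```

```bash
python3 - <<'E'
from h import *; import pickle
T,S=pickle.load(open("cam0.pkl","rb"))
F=hubframe((618,127.5,189,0)); O=F[0]+.061*F[1][:,2]
rows=[]
# right = hub -v.. up = away from robot: u points toward robot&down -> up=-u, right = -v? (u,v,z right-handed): up=-u,right=v
def st(im): return cv2.convertScaleAbs(im,alpha=1.7,beta=-60)
a=[st(ortho(c,O,F[1][:,1],-F[1][:,0],.045,300)) for c in(T,S)]
b=[cv2.convertScaleAbs(ortho(c,np.array([.4975,-.060,.008]),np.array([0,-1.,0]),np.array([1.,0,0]),.04,300),alpha=2.2,beta=-60) for c in (T,S)]
cv2.imwrite("pics/hubnut.png",np.vstack([np.hstack(a),np.hstack(b)]))
E
```

```text
(no output)
```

View pics/hubnut.png

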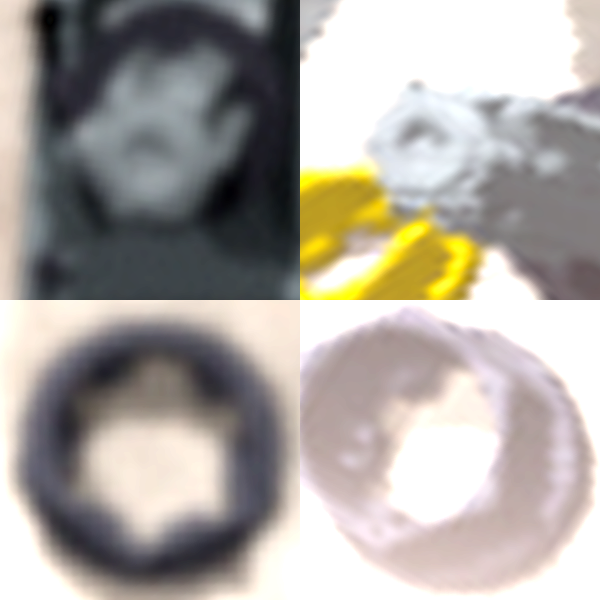

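```bash
cat > fit.py <<'E'
from h import *; import pickle
from scipy.optimize import minimize
T,S=pickle.load(open("cam0.pkl","rb"))
def inb(x,y,core,out,w,wm):
    r2=x*x+y*y; m=r2<core**2
    for k in range(6):
        a=k*np.pi/3; u=x*np.cos(a)+y*np.sin(a); v=-x*np.sin(a)+y*np.cos(a)
        m|=(u>0)&(abs(v)<(wm if k==0 else w)/2)&(r2<out**2)
    return m
SS=(np.arange(4)+.5)/4-.5
def rays(c,ctr,rad):
    u0,v0=proj(c,ctr)[0]; k=14
    us=np.arange(int(u0)-k,int(u0)+k+1); vs=np.arange(int(v0)-k,int(v0)+k+1)
    U,V=np.meshgrid(us,vs); im=c["image"][vs[0]:vs[-1]+1,us[0]:us[-1]+1].astype(float)
    g=np.meshgrid(SS,SS); uv=np.stack([(U[...,None]+g[0].ravel()),(V[...,None]+g[1].ravel())],-1).reshape(-1,2)
    o,d=ray(c,uv); return im,o,d,U.shape
def mask(R,p,kind):
    im,o,d,sh=R; x,y,a=p; ca,sa=np.cos(a),np.sin(a); m=None
    for z in ((.024,.016,.008,.0) if kind!="N" else (.008,.004,0.)):
        P=o+d*((z-o[2])/d[:,2:]); X=P[:,0]-x;Y=P[:,1]-y
        b=inb(ca*X+sa*Y,-sa*X+ca*Y,.0193,.0252,.0094,.0154); m=b if m is None else m&b
    P=o+d*((.024-o[2])/d[:,2:]); q=np.hypot(P[:,0]-x,P[:,1]-y)
    if kind=="N": m&=q<.0265
    w=(q<.031)
    return m.reshape(*sh,-1).mean(-1),w.reshape(*sh,-1).mean(-1)
def ncc(a,b,w):
    a=a-(a*w).sum()/w.sum(); b=b-(b*w).sum()/w.sum(); return (a*b*w).sum()/np.sqrt((a*a*w).sum()*(b*b*w).sum()+1e-12)
if __name__=="__main__":
  for n,q0 in (("L",(470.9,-414.1,51.4)),("S",(503.8,-242.8,316.6)),("N",(497,-60.5,54))):
    for cs in ((T,),(S,)):
      RR=[rays(c,[q0[0]/1e3,q0[1]/1e3,.016],0) for c in cs]
      def f(q):
        s=0
        for R in RR:
            m,w=mask(R,(q[0]/1e3,q[1]/1e3,np.radians(q[2])),n); im=R[0]
            feat=(im[...,2]-im[...,0])/(im.sum(-1)+30)
            m=cv2.GaussianBlur(m,(0,0),.6); s-=ncc(feat,m,w)
        return s
      out=[]
      for k in range(6):
        best=None
        for da in (0,) if n!="N" else (-20,0,20):
          q=np.array(q0)+[0,0,60*k+da]
          r=minimize(f,q,method="Nelder-Mead",options=dict(xatol=.05,fatol=1e-4,initial_simplex=q+np.array([[0,0,0],[3,0,0],[0,3,0],[0,0,6]])))
          if best is None or r.fun<best.fun: best=r
        out.append((best.fun,*best.x))
      out.sort(); print(n,"T" if cs[0] is T else "S"); [print("   ",np.round(o,3)) for o in out[:4]]
E
python3 fit.py
```

```text
L T
    [  -0.983  471.26  -417.844   53.236]
    [  -0.979  471.337 -417.037  233.279]
    [  -0.978  471.777 -417.653  175.113]
    [  -0.976  470.918 -417.372  353.536]
L S
    [  -0.921  471.24  -413.767   52.475]
    [  -0.902  471.232 -413.764  350.435]
    [  -0.901  471.784 -413.361  170.523]
    [  -0.899  471.528 -413.729  112.012]
S T
    [  -0.987  503.885 -246.36   315.724]
    [  -0.981  504.51  -246.65   496.562]
    [  -0.98   504.527 -246.45   556.131]
    [  -0.975  503.999 -246.846  435.324]
S S
    [  -0.875  503.513 -242.189  376.175]
    [  -0.875  503.731 -242.193  435.968]
    [  -0.869  503.665 -242.164  315.949]
    [  -0.869  503.794 -242.221  496.151]
N T
    [ -0.957 497.538 -60.599 353.058]
    [ -0.943 497.263 -61.028  52.145]
    [ -0.942 497.514 -60.607 293.033]
    [ -0.939 497.72  -61.036 112.03 ]
N S
    [ -0.564 498.732 -54.713 352.111]
    [ -0.559 499.392 -54.776 115.873]
    [ -0.556 498.926 -55.429  53.547]
    [ -0.555 499.404 -54.712 295.546]
```

```bash
cat > fith.py <<'E'
from fit import *
hs=[(h,True) for h in np.arange(0,.0471,.003)]+[(h,False) for h in np.arange(.049,.058,.003)]+[(h,True) for h in(.058,.0605,.062)]+[(.0665,False)]
def hmask(R,q):
    im,o,d,sh=R; F=hubframe(q); z=F[1][:,2]; m=np.zeros(len(d),bool)
    for h,rb in hs:
        P=(o+d*((h-(o-F[0])@z)/(d@z))[:,None]-F[0])@F[1]
        m|=inb(P[:,0],P[:,1],.018,.024,.007,.013) if rb else np.hypot(P[:,0],P[:,1])<(.018 if h<.06 else .015)
    P=(o+d*((0-(o-F[0])@z)/(d@z))[:,None]-F[0])@F[1]
    w=(np.hypot(P[:,0],P[:,1])<.034)|m
    return m.reshape(*sh,-1).mean(-1),w.reshape(*sh,-1).mean(-1)
if __name__=="__main__":
  for nm,c,x0 in (("T",T,(618.7,122)),("S",S,(617.5,129))):
    F=hubframe((*x0,189,0)); R=rays(c,F[0]+.04*F[1][:,2],0)
    g=R[0].mean(-1); g=np.log(g+10)
    def f(q,pr=1):
        m,w=hmask(R,q); return -ncc(g,cv2.GaussianBlur(m,(0,0),.6),w)+pr*(((q[2]-189)/6)**2*.01+((q[0]-x0[0])**2+(q[1]-x0[1])**2)/16*.01)
    out=[]
    for sp in range(0,360,15):
        q=np.array((*x0,189,sp)); r=minimize(f,q,method="Nelder-Mead",options=dict(xatol=.05,fatol=1e-4,maxfev=150,initial_simplex=q+np.array([[0]*4,[3,0,0,0],[0,3,0,0],[0,0,6,0],[0,0,0,8]])))
        out.append((r.fun,*r.x[:3],r.x[3]%360))
    out.sort(); print(nm); [print("  ",np.round(o,3)) for o in out[:12]]
E
python3 fith.py
```

```text
T
   [ -0.904 617.774 127.524 187.605 146.448]
   [ -0.904 617.879 127.433 186.843 146.75 ]
   [ -0.903 617.943 127.421 186.672 147.577]
   [ -0.903 617.579 127.137 185.629 148.691]
   [ -0.897 618.38  126.674 186.632 267.732]
   [ -0.897 617.837 126.993 187.466 266.253]
   [ -0.897 618.049 126.893 187.171 268.004]
   [ -0.896 618.581 126.798 187.009 266.27 ]
   [ -0.892 617.69  127.242 187.181 207.436]
   [ -0.892 617.857 127.056 187.179 206.41 ]
   [ -0.891 617.858 126.735 185.576 207.786]
   [ -0.891 617.727 126.758 186.063 206.822]
S
   [-3.12000e-01  6.20011e+02  1.33258e+02  1.84353e+02  2.65808e+02]
   [-3.12000e-01  6.20006e+02  1.33184e+02  1.84822e+02  2.65305e+02]
   [-3.12000e-01  6.20066e+02  1.33555e+02  1.85000e+02  2.65163e+02]
   [-3.10000e-01  6.19818e+02  1.32935e+02  1.84509e+02  1.49483e+02]
   [-3.10000e-01  6.20548e+02  1.33527e+02  1.84497e+02  2.05452e+02]
   [-3.10000e-01  6.20377e+02  1.33780e+02  1.85179e+02  2.10397e+02]
   [-3.09000e-01  6.20018e+02  1.32965e+02  1.83564e+02  1.52932e+02]
   [-3.09000e-01  6.20071e+02  1.33570e+02  1.85598e+02  1.46857e+02]
   [-3.08000e-01  6.20767e+02  1.33887e+02  1.88164e+02  2.03180e+02]
   [-3.08000e-01  6.20315e+02  1.33225e+02  1.86007e+02  2.63850e+02]
   [-3.06000e-01  6.20632e+02  1.34344e+02  1.87616e+02  1.43070e+02]
   [-3.05000e-01  6.19835e+02  1.32779e+02  1.84209e+02  3.27693e+02]
```

```bash
cat > shade.py <<'E'
from fith import *
def sdf(X,Y):
    d=np.hypot(X,Y)-.018
    for k in range(6):
        a=k*np.pi/3; u=X*np.cos(a)+Y*np.sin(a); v=-X*np.sin(a)+Y*np.cos(a); w=.0065 if k==0 else .0035
        d=np.minimum(d,np.maximum(np.maximum(abs(v)-w,np.hypot(X,Y)-.024),-u))
    return d
H=np.arange(.067,-.0001,-.001)
def design(R,q):
    im,o,d,sh=R; F=hubframe(q); z=F[1][:,2]; n=len(d)
    ol=(o-F[0])@F[1]; dl=d@F[1]; hit=np.zeros(n,bool); B=np.zeros((n,6)); 
    pos=lambda h: ol[:2]+dl[:,:2]*((h-ol[2])/dl[:,2])[:,None]
    def sd(X,Y,h):
        c=np.hypot(X,Y)-(.018 if h<.061 else .018-(h-.061)*.5)
        if .047<h<.058 or h>.065: return c
        return sdf(X,Y)if h<.06 else np.maximum(sdf(X,Y),np.hypot(X,Y)-(.024-(h-.06)*.8))
    for h in H:
        P=pos(h); X,Y=P.T; s=sd(X,Y,h); new=(s<0)&~hit
        if new.any():
            e=2e-4; x,y=X[new],Y[new]
            N=np.c_[sd(x+e,y,h)-sd(x-e,y,h),sd(x,y+e,h)-sd(x,y-e,h)]; N/=np.linalg.norm(N,axis=1)[:,None]+1e-9
            top=(s[new]<-.0006)|(h>.0665); N=np.c_[N,np.zeros(len(N))]; 
            if h>.06: N=(N+[0,0,.8])/1.28
            N[top]=[0,0,1]; W=N@F[1].T
            B[new,:3]=W; B[new,3]=1; B[new,4]=h<.047
            hit|=new
    P=pos(0); B[~hit,5]=1
    w=(np.hypot(*P.T)<.034)|hit
    return B.reshape(*sh,-1,6).mean(2),w.reshape(*sh,-1).mean(-1)
def resid(R,g,q):
    B,w=design(R,q); B=np.dstack([cv2.GaussianBlur(B[...,i],(0,0),.6) for i in range(6)])
    ww=np.sqrt(w).ravel(); A=B.reshape(-1,6)*ww[:,None]; y=g.ravel()*ww
    c,*_=np.linalg.lstsq(np.r_[A,1e-3*np.eye(6)],np.r_[y,np.zeros(6)],rcond=None); r=y-A@c
    m=(y*ww).sum()/w.sum(); return (r**2).sum()/(((g.ravel()-m)**2)*w.ravel()).sum()
if __name__=="__main__":
  for nm,c,x0 in (("T",T,(618,126)),("S",S,(619,131))):
    F=hubframe((*x0,189,0)); R=rays(c,F[0]+.04*F[1][:,2],0); g=R[0].mean(-1)
    f=lambda q: resid(R,g,q)+((q[2]-188)/5)**2*.005+((q[0]-x0[0])**2+(q[1]-x0[1])**2)/16*.005
    out=[]
    for sp in range(27,360,60):
      for d in (-5,5):
        q=np.array((*x0,188,sp+d)); r=minimize(f,q,method="Nelder-Mead",options=dict(xatol=.05,fatol=1e-5,maxfev=130,initial_simplex=q+np.array([[0]*4,[3,0,0,0],[0,3,0,0],[0,0,5,0],[0,0,0,7]])))
        out.append((r.fun,*r.x))
    out.sort(); print(nm); [print("  ",np.round(o,4)) for o in out[:8]]
E
time python3 shade.py
```

```text
Still running in the background as job /tmp/bash_jobs.1000/373c3709f550 (pid 663). You'll get a notice when it ends.
```

```bash
kill -- -$(cat /tmp/bash_jobs.1000/373c3709f550/pid); cat > s2.py <<'E'
from shade import *
import time; t0=time.time()
for nm,c,q0 in (("T",T,(617.8,127.3,187)),("S",S,(620,133.2,185))):
    F=hubframe((*q0,0)); R=rays(c,F[0]+.04*F[1][:,2],0); g=R[0].mean(-1)
    for k in range(6):
        print(nm,27+60*k,[round(resid(R,g,(*q0,27+60*k+d)),4) for d in (-4,0,4)],round(time.time()-t0),flush=True)
E
OMP_NUM_THREADS=4 timeout 150 python3 s2.py
```

```text
T 27 [np.float64(0.0931), np.float64(0.0975), np.float64(0.1208)] 1
T 87 [np.float64(0.1072), np.float64(0.114), np.float64(0.1341)] 2
T 147 [np.float64(0.0767), np.float64(0.0752), np.float64(0.0956)] 4
T 207 [np.float64(0.0976), np.float64(0.0991), np.float64(0.1206)] 5
T 267 [np.float64(0.0947), np.float64(0.0957), np.float64(0.1132)] 6
T 327 [np.float64(0.0941), np.float64(0.0956), np.float64(0.1173)] 7
S 27 [np.float64(0.342), np.float64(0.3653), np.float64(0.3951)] 8
S 87 [np.float64(0.3467), np.float64(0.3647), np.float64(0.3778)] 9
S 147 [np.float64(0.2964), np.float64(0.3065), np.float64(0.3177)] 11
S 207 [np.float64(0.3278), np.float64(0.3429), np.float64(0.3699)] 12
S 267 [np.float64(0.332), np.float64(0.3491), np.float64(0.3688)] 13
S 327 [np.float64(0.3397), np.float64(0.3611), np.float64(0.3794)] 14
```

```bash
cat > s3.py <<'E'
from shade import *
for nm,c,x0 in (("T",T,(617.8,126.5)),("S",S,(619,131.5))):
    F=hubframe((*x0,187,0)); R=rays(c,F[0]+.04*F[1][:,2],0); g=R[0].mean(-1)
    f=lambda q: resid(R,g,q)+((q[2]-188)/5)**2*.003
    q=np.array((*x0,188,145)); r=minimize(f,q,method="Nelder-Mead",options=dict(maxfev=110,initial_simplex=q+np.array([[0]*4,[3,0,0,0],[0,3,0,0],[0,0,5,0],[0,0,0,7]])))
    print(nm,round(r.fun,4),r.x.round(1),flush=True)
E
OMP_NUM_THREADS=4 timeout 200 python3 s3.py
```

```text
T 0.0706 [617.8 127.  187.9 144.5]
S 0.201 [617.6 128.1 184.8 151. ]
```

drive_tool --deltas '[{"dx": -2.6, "dy": -4, "claw": 7.4}, {"dx": -5.2, "dy": -8, "claw": 7.4}, {"dx": -7.9, "dy": -12, "claw": 7.4}, {"dx": -10.5, "dy": -16, "claw": 7.4}, {"dx": -13.2, "dy": -20, "claw": 7.4}]'

```text
validation failed for argument at $.de...
```

```bash
cat > mv.py <<'E'
from h import *
from workcell import manip
# plan: prints calls' final deltas for a chain of world targets (pos m, R), assuming each is reached
def down(psi):  # tool y heading psi deg, z down
    p=np.radians(psi); y=np.array([np.cos(p),np.sin(p),0]); z=np.array([0,0,-1.]); return np.c_[np.cross(y,z),y,z]
HQ=[617.7,127.5,187.5,146.5]
def hubtool(phi,q=HQ):
    F=hubframe(q)[1]; a=np.radians(phi); y=F[:,0]*np.cos(a)+F[:,1]*np.sin(a); z=-F[:,2]; return np.c_[np.cross(y,z),y,z]
def hubpos(h,q=HQ):  # world point at height h mm above seat on the axis
    F=hubframe(q); return F[0]+F[1][:,2]*h/1e3
def chain(targets,start=None):
    if start is None:
        o=manip.get_obs(); start=(o["position"],o["tool_rot"])
        print("t",round(o["time_s"],2),"q",o["joint_pos"].round(2),"F",o["wrist_force"].round(1),"M",o["torque"].round(2),"w",round(o["gripper_width"]*8.54,2))
    p,R=start
    for P,Q in targets:
        d=R.T@(np.array(P)-p)*100; rv=Ro.from_matrix(R.T@Q).as_rotvec()
        print("d",d.round(2),"r",rv.round(3),"| mm",round(np.linalg.norm(d)*10),"deg",round(np.degrees(np.linalg.norm(rv)),1)); p,R=np.array(P),Q
E
python3 - <<'E'
from mv import *
chain([])
o=manip.get_obs();print(o["position"],o["tool_rot"].round(3))
E
```

```text
t 0.2 q [ 1.31  0.13 -0.04  1.41  0.    1.57] F [-0.5 -0.  -0.1] M [ 0.03 -0.04  0.01] w 8.52
[0.13378975 0.50740726 0.23081317] [[-0.967  0.255 -0.   ]
 [ 0.255  0.967 -0.001]
 [ 0.    -0.001 -1.   ]]
```

drive_tool --deltas '[{"dx": -2.6, "dy": -4.0, "dz": 0, "rx": 0, "ry": 0, "rz": 0, "claw": 7.4}, {"dx": -5.2, "dy": -8.0, "dz": 0, "rx": 0, "ry": 0, "rz": 0, "claw": 7.4}, {"dx": -7.9, "dy": -12.0, "dz": 0, "rx": 0, "ry": 0, "rz": 0, "claw": 7.4}, {"dx": -10.5, "dy": -16.0, "dz": 0, "rx": 0, "ry": 0, "rz": 0, "claw": 7.4}, {"dx": -13.2, "dy": -20.0, "dz": 0, "rx": 0, "ry": 0, "rz": 0, "claw": 7.4}]'

```text
time_s: 0.7
position: [0.2104, 0.2786, 0.2309]
tool_rot: [[-0.967, 0.254, 0.0], [0.254, 0.967, -0.001], [-0.0, -0.001, -1.0]]
wrist_force: [1.8, -0.4, 0.3]
gripper_width: 0.868
```

```bash
python3 - <<'E'
from mv import *
chain([])
o=manip.get_obs();print(o["position"],o["tool_rot"].round(3))
E
```

```text
t 0.7 q [ 0.92 -0.21 -0.36  1.42 -0.    1.18] F [ 1.8 -0.4  0.3] M [ 0.01 -0.11 -0.03] w 7.41
[0.21038499 0.27861168 0.23085399] [[-0.967  0.254  0.   ]
 [ 0.254  0.967 -0.001]
 [-0.    -0.001 -1.   ]]
```

```bash
python3 - <<'E'
from mv import *
L=np.array([.4712,-.4158]); D=down(82.8)
p0=np.array([.2104,.2786,.231]); e=np.array([*L,.2])
chain([(p0+(e-p0)*.34,D),(p0+(e-p0)*.67,D),(e,D),((*L,.03),D),((*L,.010),D)])
chain([((*L,.010),down(142.8))],start=(np.array([*L,.010]),D))
E
```

```text
t 0.7 q [ 0.92 -0.21 -0.36  1.42 -0.    1.18] F [ 1.8 -0.4  0.3] M [ 0.01 -0.11 -0.03] w 7.41
d [-14.57 -20.59   1.06] r [-0.001  0.    -0.131] | mm 252 deg 7.5
d [-11.41 -21.66   1.02] r [0. 0. 0.] | mm 245 deg 0.0
d [-11.41 -21.66   1.02] r [0. 0. 0.] | mm 245 deg 0.0
d [ 0.  0. 17.] r [0. 0. 0.] | mm 170 deg 0.0
d [0. 0. 2.] r [0. 0. 0.] | mm 20 deg 0.0
d [0. 0. 0.] r [ 0.     0.    -1.047] | mm 0 deg 60.0
```

drive_tool --deltas '[{"dx": -2.9, "dy": -4.1, "dz": 0.2, "rx": 0, "ry": 0, "rz": -0.03, "claw": 7.4}, {"dx": -5.8, "dy": -8.2, "dz": 0.4, "rx": 0, "ry": 0, "rz": -0.06, "claw": 7.4}, {"dx": -8.7, "dy": -12.4, "dz": 0.6, "rx": 0, "ry": 0, "rz": -0.09, "claw": 7.4}, {"dx": -11.6, "dy": -16.5, "dz": 0.8, "rx": 0, "ry": 0, "rz": -0.11, "claw": 7.4}, {"dx": -14.5, "dy": -20.6, "dz": 1.0, "rx": 0, "ry": 0, "rz": -0.131, "claw": 7.4}]'

```text
time_s: 1.2
position: [0.2969, 0.0446, 0.2214]
tool_rot: [[-0.992, 0.124, 0.002], [0.124, 0.992, -0.001], [-0.002, -0.0, -1.0]]
wrist_force: [0.7, 0.2, 0.8]
gripper_width: 0.864
```

drive_tool --deltas '[{"dx": -2.3, "dy": -4.3, "dz": 0.2, "rx": 0, "ry": 0, "rz": 0, "claw": 7.4}, {"dx": -4.6, "dy": -8.7, "dz": 0.4, "rx": 0, "ry": 0, "rz": 0, "claw": 7.4}, {"dx": -6.9, "dy": -13.0, "dz": 0.6, "rx": 0, "ry": 0, "rz": 0, "claw": 7.4}, {"dx": -9.1, "dy": -17.3, "dz": 0.8, "rx": 0, "ry": 0, "rz": 0, "claw": 7.4}, {"dx": -11.4, "dy": -21.6, "dz": 1.0, "rx": 0, "ry": 0, "rz": 0, "claw": 7.4}]'

```text
time_s: 1.7
position: [0.3832, -0.1862, 0.2117]
tool_rot: [[-0.992, 0.125, 0.002], [0.125, 0.992, -0.001], [-0.002, -0.0, -1.0]]
wrist_force: [0.6, 1.1, 0.9]
gripper_width: 0.868
```

drive_tool --deltas '[{"dx": -2.3, "dy": -4.3, "dz": 0.2, "rx": 0, "ry": 0, "rz": 0, "claw": 7.4}, {"dx": -4.6, "dy": -8.7, "dz": 0.4, "rx": 0, "ry": 0, "rz": 0, "claw": 7.4}, {"dx": -6.9, "dy": -13.0, "dz": 0.6, "rx": 0, "ry": 0, "rz": 0, "claw": 7.4}, {"dx": -9.1, "dy": -17.3, "dz": 0.8, "rx": 0, "ry": 0, "rz": 0, "claw": 7.4}, {"dx": -11.4, "dy": -21.7, "dz": 1.0, "rx": 0, "ry": 0, "rz": 0, "claw": 7.4}]'

```text
time_s: 2.2
position: [0.4694, -0.4177, 0.2016]
tool_rot: [[-0.992, 0.125, 0.002], [0.125, 0.992, -0.0], [-0.002, -0.0, -1.0]]
wrist_force: [1.3, 0.5, 0.1]
gripper_width: 0.863
```

```bash
python3 - <<'E'
from mv import *
L=np.array([.4712,-.4158]); D=down(82.8)
chain([((*L,.04),D),((*L,.010),D)])
E
```

```text
t 2.2 q [-0.73  0.32  0.15  1.39  0.   -0.6 ] F [1.3 0.5 0.1] M [-0.01 -0.08  0.02] w 7.37
d [-0.12  0.21 16.16] r [-0.     0.002 -0.   ] | mm 162 deg 0.1
d [0. 0. 3.] r [0. 0. 0.] | mm 30 deg 0.0
```

drive_tool --deltas '[{"dx": -0.1, "dy": 0.2, "dz": 3.5, "rx": 0, "ry": 0.002, "rz": 0, "claw": 7.4}, {"dx": -0.1, "dy": 0.2, "dz": 7.0, "rx": 0, "ry": 0.002, "rz": 0, "claw": 7.4}, {"dx": -0.12, "dy": 0.21, "dz": 10.5, "rx": 0, "ry": 0.002, "rz": 0, "claw": 7.4}, {"dx": -0.12, "dy": 0.21, "dz": 14.0, "rx": 0, "ry": 0.002, "rz": 0, "claw": 7.4}, {"dx": -0.12, "dy": 0.21, "dz": 16.2, "rx": 0, "ry": 0.002, "rz": 0, "claw": 7.4}]'

```text
time_s: 2.7
position: [0.4699, -0.4148, 0.0362]
tool_rot: [[-0.992, 0.126, -0.003], [0.126, 0.992, 0.003], [0.003, 0.002, -1.0]]
wrist_force: [-0.1, -0.5, -0.2]
gripper_width: 0.865
```

drive_tool --deltas '[{"dx": 0, "dy": 0, "dz": 0.8, "rx": 0, "ry": 0, "rz": 0, "claw": 7.4}, {"dx": 0, "dy": 0, "dz": 1.6, "rx": 0, "ry": 0, "rz": 0, "claw": 7.4}, {"dx": 0, "dy": 0, "dz": 2.3, "rx": 0, "ry": 0, "rz": 0, "claw": 7.4}, {"dx": 0, "dy": 0, "dz": 2.8, "rx": 0, "ry": 0, "rz": 0, "claw": 7.4}, {"dx": 0, "dy": 0, "dz": 3.0, "rx": 0, "ry": 0, "rz": 0, "claw": 7.4}]'

```text
time_s: 3.2
position: [0.4701, -0.415, 0.0065]
tool_rot: [[-0.992, 0.126, -0.002], [0.126, 0.992, 0.002], [0.003, 0.002, -1.0]]
wrist_force: [-0.1, -0.5, -0.5]
gripper_width: 0.868
```

drive_tool --deltas '[{"dx": 0, "dy": 0, "dz": 0, "rx": 0, "ry": 0, "rz": 0, "claw": 5.0}, {"dx": 0, "dy": 0, "dz": 0, "rx": 0, "ry": 0, "rz": 0, "claw": 5.0}, {"dx": 0, "dy": 0, "dz": 0, "rx": 0, "ry": 0, "rz": 0, "claw": 5.0}, {"dx": 0, "dy": 0, "dz": 0, "rx": 0, "ry": 0, "rz": 0, "claw": 5.0}, {"dx": 0, "dy": 0, "dz": 0, "rx": 0, "ry": 0, "rz": 0, "claw": 5.0}]'

```text
time_s: 3.7
position: [0.4706, -0.4155, 0.0076]
tool_rot: [[-0.992, 0.126, -0.001], [0.126, 0.992, 0.001], [0.001, 0.001, -1.0]]
wrist_force: [-0.2, -0.2, 6.5]
gripper_width: 0.664
```

```bash
python3 - <<'E'
from mv import *
L=np.array([.4712,-.4158]); D=down(82.8)
chain([((*L,.010),D)])
c=manip.camera("scene"); u,v=proj(c,[[*L,.02]])[0].astype(int)
cv2.imwrite("pics/g1.png",cv2.resize(c["image"][v-70:v+50,u-80:u+80],None,fx=4,fy=4,interpolation=cv2.INTER_CUBIC))
E
```

```text
t 3.7 q [-0.72  0.4  -0.18  0.99 -0.   -0.6 ] F [-0.2 -0.2  6.5] M [ 0.08  0.14 -0.  ] w 5.67
d [-0.06 -0.03 -0.24] r [ 0.001 -0.001 -0.   ] | mm 2 deg 0.1
```

View pics/g1.png

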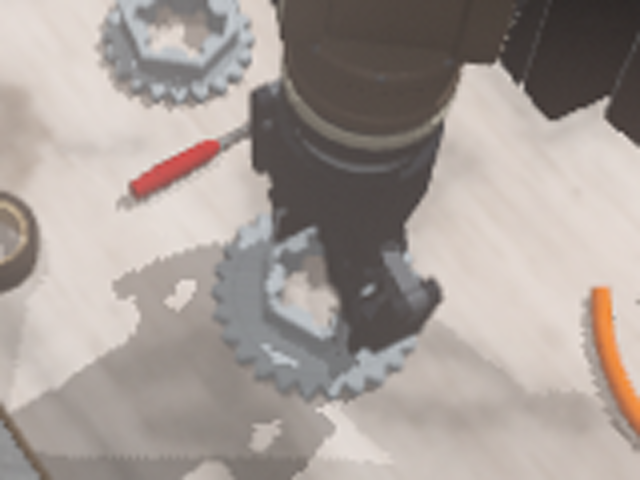

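drive_tool --deltas '[{"dx": 0, "dy": 0, "dz": 0, "rx": 0, "ry": 0, "rz": 0, "claw": 7.4}, {"dx": 0, "dy": 0, "dz": 0, "rx": 0, "ry": 0, "rz": 0, "claw": 7.4}, {"dx": 0, "dy": 0, "dz": -0.1, "rx": 0, "ry": 0, "rz": 0, "claw": 7.4}, {"dx": 0, "dy": 0, "dz": -0.2, "rx": 0, "ry": 0, "rz": -0.12, "claw": 7.4}, {"dx": 0, "dy": 0, "dz": -0.2, "rx": 0, "ry": 0, "rz": -0.26, "claw": 7.4}]'

```text
time_s: 4.25
position: [0.4706, -0.4154, 0.0096]
tool_rot: [[-0.99, -0.139, -0.001], [-0.139, 0.99, 0.001], [0.001, 0.001, -1.0]]
wrist_force: [0.3, -0.4, 0.3]
gripper_width: 0.866
```

drive_tool --deltas '[{"dx": 0, "dy": 0, "dz": 0, "rx": 0, "ry": 0, "rz": -0.14, "claw": 7.4}, {"dx": 0, "dy": 0, "dz": 0, "rx": 0, "ry": 0, "rz": -0.28, "claw": 7.4}, {"dx": 0, "dy": 0, "dz": 0, "rx": 0, "ry": 0, "rz": -0.42, "claw": 7.4}, {"dx": 0, "dy": 0, "dz": 0, "rx": 0, "ry": 0, "rz": -0.56, "claw": 7.4}, {"dx": 0, "dy": 0, "dz": 0, "rx": 0, "ry": 0, "rz": -0.7, "claw": 7.4}]'

```text
time_s: 4.75
position: [0.4705, -0.4153, 0.0093]
tool_rot: [[-0.664, -0.748, -0.001], [-0.748, 0.664, 0.001], [0.0, 0.002, -1.0]]
wrist_force: [0.4, -1.2, 0.7]
gripper_width: 0.864
```

```bash
python3 - <<'E'
from mv import *
L=np.array([.4706,-.4155]); D=down(142.8)
chain([((*L,.010),D)])
print(manip.get_obs()["position"])
E
```

```text
t 4.75 q [-0.72  0.4  -0.18  0.99 -0.   -1.57] F [ 0.4 -1.2  0.7] M [-0.03  0.01  0.02] w 7.38
d [ 0.01 -0.02 -0.07] r [ 0.002 -0.    -0.076] | mm 1 deg 4.4
[ 0.47049017 -0.41527129  0.00930294]
```

drive_tool --deltas '[{"dx": 0, "dy": 0, "dz": -0.07, "rx": 0.002, "ry": 0, "rz": -0.076, "claw": 7.4}, {"dx": 0, "dy": 0, "dz": -0.05, "rx": 0.002, "ry": 0, "rz": -0.076, "claw": 5.0}, {"dx": 0, "dy": 0, "dz": -0.05, "rx": 0.002, "ry": 0, "rz": -0.076, "claw": 5.0}, {"dx": 0, "dy": 0, "dz": -0.05, "rx": 0.002, "ry": 0, "rz": -0.076, "claw": 5.0}, {"dx": 0, "dy": 0, "dz": -0.05, "rx": 0.002, "ry": 0, "rz": -0.076, "claw": 5.0}]'

```text
time_s: 5.25
position: [0.4705, -0.4153, 0.0101]
tool_rot: [[-0.606, -0.796, 0.0], [-0.796, 0.606, -0.0], [-0.0, -0.0, -1.0]]
wrist_force: [-0.6, 1.2, 4.6]
gripper_width: 0.66
```

```bash
cat >> mv.py <<'E'
from scipy.spatial.transform import Slerp
def route(P,Rs,ns):
    # waypoints list P (first is the present), Rs rotations, ns calls per leg
    out=[]
    for i in range(len(P)-1):
        S=Slerp([0,1],Ro.from_matrix([Rs[i],Rs[i+1]]))
        for k in range(1,ns[i]+1):
            s=k/ns[i]; out.append((np.array(P[i])*(1-s)+np.array(P[i+1])*s,S(s).as_matrix()))
    return out
E
python3 - <<'E'
from mv import *
o=manip.get_obs(); p,R=o["position"],o["tool_rot"]; print(p,R.round(3).tolist())
g=p[2]*1e3; H=hubtool(90); print("hub pre",hubpos(75+g),"\n",H.round(3))
up=p+[-.02,.03,.2]; D=R
e=hubpos(85+g)+np.array([-.03,0,.03])
# via pure-z rotation about half way
mid=down(142.8-66)
chain(route([p,up,np.array([.42,-.15,.25]),e],[R,R,mid,H],[1,2,2]))
E
```

```text
[ 0.47053495 -0.41526648  0.01008405] [[-0.606, -0.796, 0.0], [-0.796, 0.606, -0.0], [-0.0, -0.0, -1.0]]
hub pre [0.58204955 0.12280653 0.16711234] 
 [[-0.821  0.387  0.419]
 [ 0.449  0.892  0.055]
 [-0.352  0.233 -0.906]]
t 5.25 q [-0.72  0.4  -0.18  0.99  0.   -1.64] F [-0.6  1.2  4.6] M [ 0.25  0.2  -0.21] w 5.64
d [ -1.18   3.4  -20.  ] r [ 0. -0. -0.] | mm 203 deg 0.0
d [-8.43  8.34 -2.  ] r [-0.     0.     0.575] | mm 120 deg 33.0
d [-2.54 11.59 -2.  ] r [-0.     0.     0.575] | mm 120 deg 33.0
d [-3.12 14.71  2.19] r [-0.1   -0.195  0.11 ] | mm 152 deg 14.0
d [-0.88 14.62  4.05] r [-0.1   -0.195  0.11 ] | mm 152 deg 14.0
```

drive_tool --deltas '[{"dx": 0, "dy": 0.2, "dz": -3.0, "rx": 0, "ry": 0, "rz": 0, "claw": 5.0}, {"dx": -0.3, "dy": 1.0, "dz": -7.0, "rx": 0, "ry": 0, "rz": 0, "claw": 5.0}, {"dx": -0.6, "dy": 1.8, "dz": -11.5, "rx": 0, "ry": 0, "rz": 0, "claw": 5.0}, {"dx": -0.9, "dy": 2.6, "dz": -16.0, "rx": 0, "ry": 0, "rz": 0, "claw": 5.0}, {"dx": -1.2, "dy": 3.4, "dz": -20.0, "rx": 0, "ry": 0, "rz": 0, "claw": 5.0}]'

```text
time_s: 5.75
position: [0.4502, -0.3845, 0.2111]
tool_rot: [[-0.606, -0.795, -0.001], [-0.795, 0.606, 0.001], [-0.0, 0.001, -1.0]]
wrist_force: [-0.0, -0.5, -4.3]
gripper_width: 0.655
```

drive_tool --deltas '[{"dx": -1.7, "dy": 1.7, "dz": -0.4, "rx": 0, "ry": 0, "rz": 0.115, "claw": 5.0}, {"dx": -3.4, "dy": 3.3, "dz": -0.8, "rx": 0, "ry": 0, "rz": 0.23, "claw": 5.0}, {"dx": -5.1, "dy": 5.0, "dz": -1.2, "rx": 0, "ry": 0, "rz": 0.345, "claw": 5.0}, {"dx": -6.8, "dy": 6.7, "dz": -1.6, "rx": 0, "ry": 0, "rz": 0.46, "claw": 5.0}, {"dx": -8.4, "dy": 8.3, "dz": -2.0, "rx": 0, "ry": 0, "rz": 0.575, "claw": 5.0}]'

```text
time_s: 6.25
position: [0.4344, -0.2662, 0.23]
tool_rot: [[-0.943, -0.332, -0.003], [-0.332, 0.943, 0.002], [0.002, 0.003, -1.0]]
wrist_force: [0.7, 1.3, -4.2]
gripper_width: 0.661
```

drive_tool --deltas '[{"dx": -0.5, "dy": 2.3, "dz": -0.4, "rx": 0, "ry": 0, "rz": 0.115, "claw": 5.0}, {"dx": -1.0, "dy": 4.6, "dz": -0.8, "rx": 0, "ry": 0, "rz": 0.23, "claw": 5.0}, {"dx": -1.5, "dy": 7.0, "dz": -1.2, "rx": 0, "ry": 0, "rz": 0.345, "claw": 5.0}, {"dx": -2.0, "dy": 9.3, "dz": -1.6, "rx": 0, "ry": 0, "rz": 0.46, "claw": 5.0}, {"dx": -2.5, "dy": 11.6, "dz": -2.0, "rx": 0, "ry": 0, "rz": 0.575, "claw": 5.0}]'

```text
time_s: 6.75
position: [0.4188, -0.1475, 0.2493]
tool_rot: [[-0.971, 0.239, -0.004], [0.239, 0.971, 0.003], [0.005, 0.001, -1.0]]
wrist_force: [0.5, 0.1, -4.6]
gripper_width: 0.656
```

```bash
python3 - <<'E'
from mv import *
o=manip.get_obs(); p,R=o["position"],o["tool_rot"]; print(p)
H=hubtool(90); e=hubpos(95)+np.array([-.01,0,.01])
chain(route([p,e],[R,H],[2])+[(hubpos(80),H)])
E
```

```text
[ 0.41882492 -0.1474524   0.24933046]
t 6.75 q [-0.34 -0.02 -0.16  1.44  0.   -0.1 ] F [ 0.5  0.1 -4.6] M [ 0.06 -0.    0.08] w 5.6
d [-4.02 14.87  3.16] r [-0.1   -0.197  0.104] | mm 157 deg 14.0
d [-1.65 14.75  5.22] r [-0.1   -0.197  0.104] | mm 157 deg 14.0
d [-0.47  0.15  2.83] r [-0.  0.  0.] | mm 29 deg 0.0
```

drive_tool --deltas '[{"dx": -0.8, "dy": 3.0, "dz": 0.6, "rx": -0.02, "ry": -0.04, "rz": 0.02, "claw": 5.0}, {"dx": -1.6, "dy": 6.0, "dz": 1.2, "rx": -0.04, "ry": -0.08, "rz": 0.04, "claw": 5.0}, {"dx": -2.4, "dy": 9.0, "dz": 1.8, "rx": -0.06, "ry": -0.12, "rz": 0.06, "claw": 5.0}, {"dx": -3.2, "dy": 12.0, "dz": 2.5, "rx": -0.08, "ry": -0.16, "rz": 0.08, "claw": 5.0}, {"dx": -4.0, "dy": 14.9, "dz": 3.2, "rx": -0.1, "ry": -0.197, "rz": 0.104, "claw": 5.0}]'

```text
time_s: 7.25
position: [0.4928, -0.0111, 0.2159]
tool_rot: [[-0.92, 0.329, 0.211], [0.345, 0.938, 0.041], [-0.184, 0.111, -0.977]]
wrist_force: [0.7, 0.7, -4.6]
gripper_width: 0.655
```

drive_tool --deltas '[{"dx": -0.4, "dy": 3.5, "dz": 1.0, "rx": -0.02, "ry": -0.04, "rz": 0.02, "claw": 5.0}, {"dx": -0.8, "dy": 7.0, "dz": 2.2, "rx": -0.04, "ry": -0.08, "rz": 0.04, "claw": 5.0}, {"dx": -1.2, "dy": 10.5, "dz": 3.4, "rx": -0.06, "ry": -0.12, "rz": 0.06, "claw": 5.0}, {"dx": -1.5, "dy": 13.5, "dz": 4.6, "rx": -0.08, "ry": -0.16, "rz": 0.08, "claw": 5.0}, {"dx": -1.65, "dy": 14.75, "dz": 5.2, "rx": -0.1, "ry": -0.197, "rz": 0.104, "claw": 5.0}]'

```text
time_s: 7.75
position: [0.5669, 0.1258, 0.1817]
tool_rot: [[-0.822, 0.388, 0.417], [0.449, 0.892, 0.055], [-0.35, 0.233, -0.907]]
wrist_force: [-1.2, 0.2, -4.8]
gripper_width: 0.656
```

```bash
python3 - <<'E'
from mv import *
H=hubtool(90)
chain([(hubpos(82),H)])
import pickle
T=manip.camera("top");S=manip.camera("scene"); pickle.dump((T,S),open("cam1.pkl","wb"))
u=[]
for c in (T,S):
    a,b=proj(c,[hubpos(60)])[0].astype(int); u.append(cv2.resize(c["image"][b-40:b+40,a-40:a+40],(400,400),interpolation=cv2.INTER_CUBIC))
cv2.imwrite("pics/pre.png",np.hstack(u))
E
```

```text
t 7.75 q [ 0.24 -0.1  -0.47  0.77 -0.05  0.69] F [-1.2  0.2 -4.8] M [-0.18  0.87 -0.03] w 5.6
d [-0.87 -0.02  2.25] r [-0.001 -0.002 -0.001] | mm 24 deg 0.1
```

View pics/pre.png

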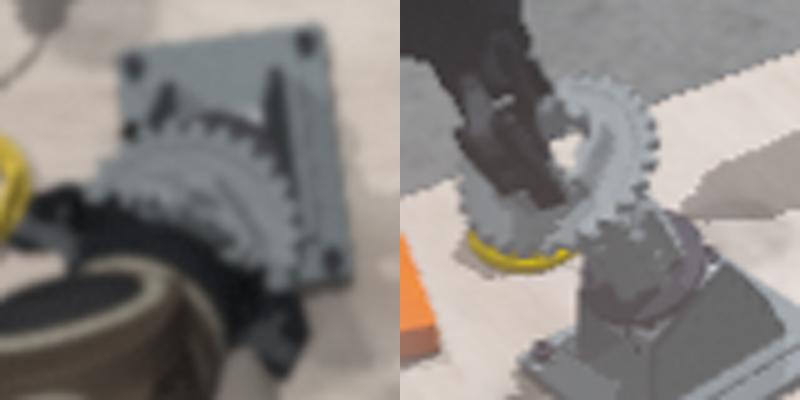

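drive_tool --deltas '[{"dx": -0.5, "dy": 0, "dz": 1.0, "rx": 0, "ry": -0.002, "rz": 0, "claw": 5.0}, {"dx": -0.87, "dy": 0, "dz": 1.8, "rx": 0, "ry": -0.002, "rz": 0, "claw": 5.0}, {"dx": -0.87, "dy": 0, "dz": 2.3, "rx": 0, "ry": -0.002, "rz": 0, "claw": 5.0}, {"dx": -0.87, "dy": 0, "dz": 2.3, "rx": 0, "ry": -0.002, "rz": 0, "claw": 5.0}, {"dx": -0.87, "dy": 0, "dz": 2.3, "rx": 0, "ry": -0.002, "rz": 0, "claw": 5.0}]'

```text
time_s: 8.35
position: [0.5821, 0.1218, 0.1628]
tool_rot: [[-0.822, 0.389, 0.416], [0.449, 0.892, 0.053], [-0.35, 0.231, -0.908]]
wrist_force: [0.2, 0.4, -4.4]
gripper_width: 0.657
```

drive_tool --deltas '[{"dx": 0, "dy": 0, "dz": 0.2, "rx": 0, "ry": 0, "rz": 0, "claw": 5.0}, {"dx": 0, "dy": 0, "dz": 0.4, "rx": 0, "ry": 0, "rz": 0, "claw": 5.0}, {"dx": 0, "dy": 0, "dz": 0.6, "rx": 0, "ry": 0, "rz": 0, "claw": 5.0}, {"dx": 0, "dy": 0, "dz": 0.8, "rx": 0, "ry": 0, "rz": 0, "claw": 5.0}, {"dx": 0, "dy": 0, "dz": 1.0, "rx": 0, "ry": 0, "rz": 0, "claw": 5.0}]'

```text
time_s: 8.85
position: [0.5863, 0.1223, 0.1536]
tool_rot: [[-0.822, 0.389, 0.416], [0.449, 0.892, 0.054], [-0.35, 0.231, -0.908]]
wrist_force: [0.0, -0.9, -4.3]
gripper_width: 0.659
```

```bash
cat >> mv.py <<'E'
def stat(q=HQ,phi=90):
    o=manip.get_obs(); F=hubframe(q); l=(o["position"]-F[0])@F[1]*1e3; R=o["tool_rot"]
    H=hubtool(phi,q)
    print("t",round(o["time_s"],2),"hub xyz mm",l.round(2),"rot err(tool) deg",np.degrees(Ro.from_matrix(H.T@R).as_rotvec()).round(2),"Ftool",(R.T@o["wrist_force"]).round(1),"Mtool",(R.T@o["torque"]).round(2),"q6",o["joint_pos"][5].round(2),"w",round(o["gripper_width"],3))
    return o
E
python3 -c "
from mv import *
stat()"
```

```text
t 8.85 hub xyz mm [-1.07 -1.92 71.1 ] rot err(tool) deg [0.18 0.15 0.02] Ftool [ 1.1 -1.8  3.8] Mtool [ 0.42  0.7  -0.01] q6 0.67 w 0.659
```

drive_tool --deltas '[{"dx": 0, "dy": 0, "dz": 0.2, "rx": 0, "ry": 0, "rz": 0, "claw": 5.0}, {"dx": 0, "dy": 0, "dz": 0.4, "rx": 0, "ry": 0, "rz": 0, "claw": 5.0}, {"dx": 0, "dy": 0, "dz": 0.6, "rx": 0, "ry": 0, "rz": 0, "claw": 5.0}, {"dx": 0, "dy": 0, "dz": 0.8, "rx": 0, "ry": 0, "rz": 0, "claw": 5.0}, {"dx": 0, "dy": 0, "dz": 1.0, "rx": 0, "ry": 0, "rz": 0, "claw": 5.0}]'

```text
time_s: 9.35
position: [0.5905, 0.1229, 0.1443]
tool_rot: [[-0.822, 0.389, 0.416], [0.449, 0.892, 0.054], [-0.35, 0.23, -0.908]]
wrist_force: [0.7, 0.0, -4.2]
gripper_width: 0.658
```

```bash
python3 -c "
from mv import *
stat()"
```

```text
t 9.35 hub xyz mm [-1.11 -1.94 60.89] rot err(tool) deg [0.18 0.15 0.02] Ftool [ 0.9 -0.6  4.1] Mtool [ 0.44  0.71 -0.  ] q6 0.67 w 0.658
```

drive_tool --deltas '[{"dx": 0, "dy": 0, "dz": 0.3, "rx": 0, "ry": 0, "rz": 0, "claw": 5.0}, {"dx": 0, "dy": 0, "dz": 0.6, "rx": 0, "ry": 0, "rz": 0, "claw": 5.0}, {"dx": 0, "dy": 0, "dz": 0.9, "rx": 0, "ry": 0, "rz": 0, "claw": 5.0}, {"dx": 0, "dy": 0, "dz": 1.2, "rx": 0, "ry": 0, "rz": 0, "claw": 5.0}, {"dx": 0, "dy": 0, "dz": 1.5, "rx": 0, "ry": 0, "rz": 0, "claw": 5.0}]'

```text
time_s: 9.85
position: [0.597, 0.1238, 0.1306]
tool_rot: [[-0.822, 0.389, 0.416], [0.449, 0.892, 0.054], [-0.35, 0.231, -0.908]]
wrist_force: [-0.3, -0.1, -3.1]
gripper_width: 0.66
```

```bash
python3 -c "
from mv import *
stat()
S=manip.camera('scene'); a,b=proj(S,[hubpos(40)])[0].astype(int)
cv2.imwrite('pics/ins.png',cv2.resize(S['image'][b-40:b+40,a-40:a+40],(480,480),interpolation=cv2.INTER_CUBIC))"
```

```text
t 9.85 hub xyz mm [-1.06 -1.89 45.68] rot err(tool) deg [0.17 0.14 0.02] Ftool [ 1.3 -0.9  2.7] Mtool [ 0.36  0.62 -0.05] q6 0.67 w 0.66
```

View pics/ins.png

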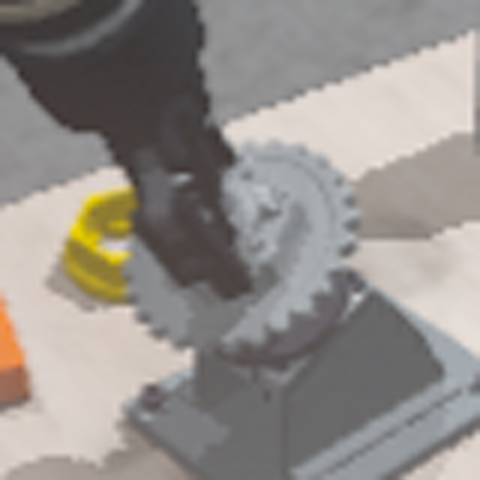

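drive_tool --deltas '[{"dx": 0, "dy": 0, "dz": 0.4, "rx": 0, "ry": 0, "rz": 0, "claw": 5.0}, {"dx": 0, "dy": 0, "dz": 0.8, "rx": 0, "ry": 0, "rz": 0, "claw": 5.0}, {"dx": 0, "dy": 0, "dz": 1.2, "rx": 0, "ry": 0, "rz": 0, "claw": 5.0}, {"dx": 0, "dy": 0, "dz": 1.6, "rx": 0, "ry": 0, "rz": 0, "claw": 5.0}, {"dx": 0, "dy": 0, "dz": 2.0, "rx": 0, "ry": 0, "rz": 0, "claw": 5.0}]'

```text
time_s: 10.4
position: [0.6056, 0.1251, 0.1118]
tool_rot: [[-0.822, 0.388, 0.416], [0.449, 0.892, 0.054], [-0.35, 0.231, -0.908]]
wrist_force: [-1.0, 1.4, -2.1]
gripper_width: 0.658
```

```bash
python3 -c "
from mv import *
stat()"
```

```text
t 10.4 hub xyz mm [-1.18 -1.75 25.01] rot err(tool) deg [0.15 0.16 0.01] Ftool [2.2 0.4 1.6] Mtool [ 0.09  0.66 -0.05] q6 0.67 w 0.658
```

Underside about 15 mm above home; continue down to contact.

drive_tool --deltas '[{"dx": 0, "dy": 0, "dz": 0.4, "rx": 0, "ry": 0, "rz": 0, "claw": 5.0}, {"dx": 0, "dy": 0, "dz": 0.8, "rx": 0, "ry": 0, "rz": 0, "claw": 5.0}, {"dx": 0, "dy": 0, "dz": 1.1, "rx": 0, "ry": 0, "rz": 0, "claw": 5.0}, {"dx": 0, "dy": 0, "dz": 1.3, "rx": 0, "ry": 0, "rz": 0, "claw": 5.0}, {"dx": 0, "dy": 0, "dz": 1.5, "rx": 0, "ry": 0, "rz": 0, "claw": 5.0}]'

```text
time_s: 10.9
position: [0.6117, 0.126, 0.0992]
tool_rot: [[-0.822, 0.388, 0.416], [0.448, 0.892, 0.054], [-0.35, 0.231, -0.908]]
wrist_force: [-19.5, -3.4, 20.8]
gripper_width: 0.659
```

drive_tool --deltas '[{"dx": 0, "dy": 0, "dz": 0.1, "rx": 0, "ry": 0, "rz": 0, "claw": 5.0}, {"dx": 0, "dy": 0, "dz": 0.2, "rx": 0, "ry": 0, "rz": 0, "claw": 5.0}, {"dx": 0, "dy": 0, "dz": 0.25, "rx": 0, "ry": 0, "rz": 0, "claw": 5.0}, {"dx": 0, "dy": 0, "dz": 0.3, "rx": 0, "ry": 0, "rz": 0, "claw": 5.0}, {"dx": 0, "dy": 0, "dz": 0.3, "rx": 0, "ry": 0, "rz": 0, "claw": 5.0}]'

```text
time_s: 11.4
position: [0.6117, 0.126, 0.0991]
tool_rot: [[-0.822, 0.388, 0.417], [0.448, 0.892, 0.055], [-0.351, 0.232, -0.907]]
wrist_force: [-24.6, -4.0, 21.3]
gripper_width: 0.661
```

```bash
python3 -c "
from mv import *
stat()"
```

```text
t 11.4 hub xyz mm [-1.   -1.54 10.87] rot err(tool) deg [ 0.07  0.12 -0.01] Ftool [ 10.9  -8.1 -29.8] Mtool [ 1.18  2.51 -0.13] q6 0.67 w 0.661
```

drive_tool --deltas '[{"dx": 0, "dy": 0, "dz": 0, "rx": 0, "ry": 0, "rz": 0, "claw": 5.0}, {"dx": 0, "dy": 0, "dz": 0, "rx": 0, "ry": 0, "rz": 0, "claw": 7.4}, {"dx": 0, "dy": 0, "dz": -0.05, "rx": 0, "ry": 0, "rz": 0, "claw": 7.4}, {"dx": 0, "dy": 0, "dz": -0.1, "rx": 0, "ry": 0, "rz": 0, "claw": 7.4}, {"dx": 0, "dy": 0, "dz": -0.2, "rx": 0, "ry": 0, "rz": 0, "claw": 7.4}]'

```text
time_s: 11.9
position: [0.6112, 0.1258, 0.101]
tool_rot: [[-0.822, 0.388, 0.417], [0.448, 0.892, 0.055], [-0.351, 0.232, -0.907]]
wrist_force: [0.0, -0.0, 0.1]
gripper_width: 0.872
```

drive_tool --deltas '[{"dx": 0, "dy": 0, "dz": -1.0, "rx": 0, "ry": 0, "rz": 0, "claw": 7.4}, {"dx": 0, "dy": 0, "dz": -2.5, "rx": 0, "ry": 0, "rz": 0, "claw": 7.4}, {"dx": 0, "dy": 0, "dz": -4.5, "rx": 0, "ry": 0, "rz": 0, "claw": 7.4}, {"dx": 0, "dy": 0, "dz": -7.0, "rx": 0, "ry": 0, "rz": 0, "claw": 7.4}, {"dx": 0, "dy": 0, "dz": -10.0, "rx": 0, "ry": 0, "rz": 0, "claw": 7.4}]'

```text
time_s: 12.4
position: [0.5686, 0.1201, 0.1923]
tool_rot: [[-0.822, 0.388, 0.416], [0.448, 0.892, 0.054], [-0.35, 0.231, -0.908]]
wrist_force: [1.1, 0.9, 0.4]
gripper_width: 0.864
```

```bash
python3 - <<'E'
from mv import *
import pickle
T=manip.camera("top");S=manip.camera("scene"); pickle.dump((T,S),open("cam2.pkl","wb"))
o=stat(); p,R=o["position"],o["tool_rot"]; print(p)
T0,S0=pickle.load(open("cam0.pkl","rb")); print("tower corner",plane(T0,[[370*.7,235*.7]],0),plane(T0,[[570*.7,265*.7]],0))
s=np.array([.5039,-.2445]); D=down(106)
chain(route([p,np.array([.45,-.03,.22]),np.array([*s,.15])],[R,down(80),D],[2,1]))
# is the disc home? ortho views
F=hubframe(HQ)
im=[ortho(c,hubpos(8),F[1][:,1],-F[1][:,0],.07,380) for c in(T,S)]
cv2.imwrite("pics/home1.png",np.hstack(im))
E
```

```text
t 12.5 hub xyz mm [  2.21   0.68 117.45] rot err(tool) deg [-0.18 -0.23  0.01] Ftool [-0.2  1.5 -0.6] Mtool [0.16 0.28 0.02] q6 0.67 w 0.872
[0.57057145 0.1206382  0.19738645]
tower corner [[ 0.69765289 -0.0131899   0.        ]] [[ 0.64620755 -0.4174223   0.        ]]
t 12.5 q [ 0.23 -0.11 -0.44  0.8  -0.04  0.67] F [0.5 1.2 1. ] M [-0.01  0.32 -0.01] w 7.45
d [ 1.16 -8.78 -4.  ] r [ 0.096  0.2   -0.137] | mm 97 deg 14.9
d [ 3.05 -8.81 -2.73] r [ 0.096  0.2   -0.137] | mm 97 deg 14.9
d [ -9.03 -20.19   7.  ] r [-0.    -0.    -0.454] | mm 232 deg 26.0
```

View pics/home1.png

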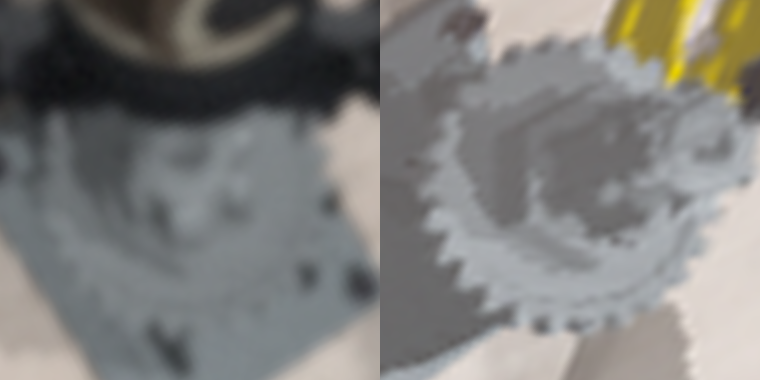

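drive_tool --deltas '[{"dx": 0.2, "dy": -1.8, "dz": -0.8, "rx": 0.02, "ry": 0.04, "rz": -0.027, "claw": 7.4}, {"dx": 0.5, "dy": -3.5, "dz": -1.6, "rx": 0.04, "ry": 0.08, "rz": -0.055, "claw": 7.4}, {"dx": 0.7, "dy": -5.3, "dz": -2.4, "rx": 0.06, "ry": 0.12, "rz": -0.08, "claw": 7.4}, {"dx": 0.9, "dy": -7.0, "dz": -3.2, "rx": 0.08, "ry": 0.16, "rz": -0.11, "claw": 7.4}, {"dx": 1.2, "dy": -8.8, "dz": -4.0, "rx": 0.096, "ry": 0.2, "rz": -0.137, "claw": 7.4}]'

```text
time_s: 13.0
position: [0.5094, 0.0448, 0.2087]
tool_rot: [[-0.931, 0.295, 0.213], [0.311, 0.949, 0.044], [-0.189, 0.107, -0.976]]
wrist_force: [0.6, -0.6, -0.1]
gripper_width: 0.868
```

drive_tool --deltas '[{"dx": 0.6, "dy": -1.8, "dz": -0.5, "rx": 0.02, "ry": 0.04, "rz": -0.027, "claw": 7.4}, {"dx": 1.2, "dy": -3.5, "dz": -1.1, "rx": 0.04, "ry": 0.08, "rz": -0.055, "claw": 7.4}, {"dx": 1.8, "dy": -5.3, "dz": -1.6, "rx": 0.06, "ry": 0.12, "rz": -0.08, "claw": 7.4}, {"dx": 2.4, "dy": -7.0, "dz": -2.2, "rx": 0.08, "ry": 0.16, "rz": -0.11, "claw": 7.4}, {"dx": 3.0, "dy": -8.8, "dz": -2.7, "rx": 0.096, "ry": 0.2, "rz": -0.137, "claw": 7.4}]'

```text
time_s: 13.5
position: [0.4495, -0.0312, 0.2202]
tool_rot: [[-0.985, 0.172, -0.004], [0.172, 0.985, -0.001], [0.003, -0.002, -1.0]]
wrist_force: [-1.0, 0.2, 0.9]
gripper_width: 0.868
```

drive_tool --deltas '[{"dx": -1.8, "dy": -4.0, "dz": 1.0, "rx": 0, "ry": 0, "rz": -0.09, "claw": 7.4}, {"dx": -3.6, "dy": -8.0, "dz": 2.5, "rx": 0, "ry": 0, "rz": -0.18, "claw": 7.4}, {"dx": -5.4, "dy": -12.0, "dz": 4.0, "rx": 0, "ry": 0, "rz": -0.27, "claw": 7.4}, {"dx": -7.2, "dy": -16.1, "dz": 5.5, "rx": 0, "ry": 0, "rz": -0.36, "claw": 7.4}, {"dx": -9.0, "dy": -20.2, "dz": 7.0, "rx": 0, "ry": 0, "rz": -0.454, "claw": 7.4}]'

```text
time_s: 14.0
position: [0.5033, -0.2477, 0.1497]
tool_rot: [[-0.96, -0.281, -0.003], [-0.281, 0.96, -0.001], [0.003, -0.0, -1.0]]
wrist_force: [0.8, 0.1, 0.4]
gripper_width: 0.866
```

```bash
python3 - <<'E'
from mv import *
s=np.array([.5035,-.2445]); D=down(106)
chain([((*s,.035),D),((*s,.0100),D)]); print(manip.get_obs()["position"])
E
```

```text
t 14.0 q [-0.46  0.21 -0.12  1.24 -0.   -0.74] F [0.8 0.1 0.4] M [-0.    0.03  0.  ] w 7.39
d [-0.15  0.31 11.47] r [-0.    -0.003  0.006] | mm 115 deg 0.4
d [0.  0.  2.5] r [0. 0. 0.] | mm 25 deg 0.0
[ 0.50333049 -0.24767988  0.14966365]
```

drive_tool --deltas '[{"dx": -0.15, "dy": 0.3, "dz": 3.0, "rx": 0, "ry": -0.003, "rz": 0.006, "claw": 7.4}, {"dx": -0.15, "dy": 0.3, "dz": 6.5, "rx": 0, "ry": -0.003, "rz": 0.006, "claw": 7.4}, {"dx": -0.15, "dy": 0.3, "dz": 9.5, "rx": 0, "ry": -0.003, "rz": 0.006, "claw": 7.4}, {"dx": -0.15, "dy": 0.3, "dz": 11.5, "rx": 0, "ry": -0.003, "rz": 0.006, "claw": 7.4}, {"dx": -0.15, "dy": 0.3, "dz": 11.5, "rx": 0, "ry": -0.003, "rz": 0.006, "claw": 7.4}]'

```text
time_s: 14.5
position: [0.5013, -0.2436, 0.0313]
tool_rot: [[-0.961, -0.275, -0.006], [-0.275, 0.961, 0.002], [0.005, 0.003, -1.0]]
wrist_force: [0.3, 0.2, 0.5]
gripper_width: 0.867
```

drive_tool --deltas '[{"dx": 0, "dy": 0, "dz": 1.0, "rx": 0, "ry": 0, "rz": 0, "claw": 7.4}, {"dx": 0, "dy": 0, "dz": 1.8, "rx": 0, "ry": 0, "rz": 0, "claw": 7.4}, {"dx": 0, "dy": 0, "dz": 2.3, "rx": 0, "ry": 0, "rz": 0, "claw": 7.4}, {"dx": 0, "dy": 0, "dz": 2.4, "rx": 0, "ry": 0, "rz": 0, "claw": 7.4}, {"dx": 0, "dy": 0, "dz": 2.4, "rx": 0, "ry": 0, "rz": 0, "claw": 7.4}]'

```text
time_s: 15.0
position: [0.5014, -0.2436, 0.0076]
tool_rot: [[-0.961, -0.275, -0.005], [-0.275, 0.961, 0.002], [0.005, 0.003, -1.0]]
wrist_force: [0.2, 0.6, -0.3]
gripper_width: 0.863
```

drive_tool --deltas '[{"dx": 0, "dy": 0, "dz": 0, "rx": 0, "ry": 0, "rz": 0, "claw": 5.0}, {"dx": 0, "dy": 0, "dz": 0, "rx": 0, "ry": 0, "rz": 0, "claw": 5.0}, {"dx": 0, "dy": 0, "dz": 0, "rx": 0, "ry": 0, "rz": 0, "claw": 5.0}, {"dx": 0, "dy": 0, "dz": 0, "rx": 0, "ry": 0, "rz": 0, "claw": 5.0}, {"dx": 0, "dy": 0, "dz": 0, "rx": 0, "ry": 0, "rz": 0, "claw": 5.0}]'

```text
time_s: 15.5
position: [0.5021, -0.244, 0.0087]
tool_rot: [[-0.961, -0.275, -0.004], [-0.275, 0.961, 0.001], [0.003, 0.002, -1.0]]
wrist_force: [-0.9, -0.7, 6.9]
gripper_width: 0.66
```

```bash
python3 - <<'E'
from mv import *
o=manip.get_obs(); p=o["position"];print(p)
chain([((*p[:2],.0100),down(106)),((*p[:2],.0100),down(46))]); 
E
```

```text
[ 0.50213354 -0.24395864  0.00871014]
t 15.5 q [-0.45  0.28 -0.35  0.94 -0.   -0.73] F [-0.9 -0.7  6.9] M [0.14 0.13 0.06] w 5.64
d [ 0.    0.   -0.13] r [ 0.002 -0.003 -0.001] | mm 1 deg 0.2
d [0. 0. 0.] r [0.    0.    1.047] | mm 0 deg 60.0
```

drive_tool --deltas '[{"dx": 0, "dy": 0, "dz": 0, "rx": 0, "ry": 0, "rz": 0, "claw": 7.4}, {"dx": 0, "dy": 0, "dz": 0, "rx": 0, "ry": 0, "rz": 0, "claw": 7.4}, {"dx": 0, "dy": 0, "dz": -0.1, "rx": 0, "ry": 0, "rz": 0, "claw": 7.4}, {"dx": 0, "dy": 0, "dz": -0.15, "rx": 0, "ry": 0, "rz": 0.13, "claw": 7.4}, {"dx": 0, "dy": 0, "dz": -0.15, "rx": 0, "ry": 0, "rz": 0.27, "claw": 7.4}]'

```text
time_s: 16.0
position: [0.5021, -0.2439, 0.0101]
tool_rot: [[-1.0, -0.003, -0.004], [-0.003, 1.0, 0.001], [0.004, 0.001, -1.0]]
wrist_force: [0.1, -0.2, -0.6]
gripper_width: 0.869
```

drive_tool --deltas '[{"dx": 0, "dy": 0, "dz": 0, "rx": 0, "ry": 0, "rz": 0.145, "claw": 7.4}, {"dx": 0, "dy": 0, "dz": 0, "rx": 0, "ry": 0, "rz": 0.29, "claw": 7.4}, {"dx": 0, "dy": 0, "dz": 0, "rx": 0, "ry": 0, "rz": 0.43, "claw": 7.4}, {"dx": 0, "dy": 0, "dz": 0, "rx": 0, "ry": 0, "rz": 0.57, "claw": 7.4}, {"dx": 0, "dy": 0, "dz": 0, "rx": 0, "ry": 0, "rz": 0.71, "claw": 7.4}]'

```text
time_s: 16.5
position: [0.5019, -0.2438, 0.0099]
tool_rot: [[-0.757, 0.654, -0.004], [0.654, 0.757, 0.001], [0.004, -0.002, -1.0]]
wrist_force: [-0.5, 0.4, 0.5]
gripper_width: 0.868
```

```bash
python3 - <<'E'
from mv import *
o=manip.get_obs(); p=o["position"];print(p)
chain([((.5021,-.2440,.0100),down(46))]); 
E
```

```text
[ 0.50190206 -0.24383167  0.0099323 ]
t 16.5 q [-0.45  0.28 -0.35  0.95 -0.    0.26] F [-0.5  0.4  0.5] M [0.02 0.   0.02] w 7.41
d [-0.03  0.   -0.01] r [-0.002 -0.004  0.055] | mm 0 deg 3.2
```

drive_tool --deltas '[{"dx": -0.03, "dy": 0, "dz": 0, "rx": -0.002, "ry": -0.004, "rz": 0.055, "claw": 7.4}, {"dx": -0.03, "dy": 0, "dz": 0, "rx": -0.002, "ry": -0.004, "rz": 0.055, "claw": 5.0}, {"dx": -0.03, "dy": 0, "dz": 0, "rx": -0.002, "ry": -0.004, "rz": 0.055, "claw": 5.0}, {"dx": -0.03, "dy": 0, "dz": 0, "rx": -0.002, "ry": -0.004, "rz": 0.055, "claw": 5.0}, {"dx": -0.03, "dy": 0, "dz": 0, "rx": -0.002, "ry": -0.004, "rz": 0.055, "claw": 5.0}]'

```text
time_s: 17.0
position: [0.5023, -0.2441, 0.0103]
tool_rot: [[-0.72, 0.694, 0.0], [0.694, 0.72, -0.0], [-0.0, 0.0, -1.0]]
wrist_force: [-0.4, 0.2, 4.7]
gripper_width: 0.659
```

```bash
cat >> mv.py <<'E'
def hp(h,lat=(-1.15,-1.8)):  # axis as found by the fitted large cog
    F=hubframe(HQ); return F[0]+F[1]@np.array([*lat,h])/1e3
E
python3 - <<'E'
from mv import *
o=manip.get_obs(); p,R=o["position"],o["tool_rot"]; print(p)
H=hubtool(90); up=np.array([.465,-.20,.20])
chain(route([p,up,hp(95)],[R,R,H],[1,2]))
E
```

```text
[ 0.50228854 -0.24411684  0.01029665]
t 17.0 q [-0.45  0.28 -0.35  0.94  0.    0.31] F [-0.4  0.2  4.7] M [0.09 0.24 0.16] w 5.62
d [  5.74   0.6  -18.97] r [-0.  0. -0.] | mm 198 deg 0.0
d [ 7.13 15.43  1.24] r [-0.148 -0.161 -0.154] | mm 170 deg 15.3
d [ 5.01 16.08  2.59] r [-0.148 -0.161 -0.154] | mm 170 deg 15.3
```

drive_tool --deltas '[{"dx": 0.2, "dy": 0, "dz": -3.0, "rx": 0, "ry": 0, "rz": 0, "claw": 5.0}, {"dx": 1.5, "dy": 0.2, "dz": -7.0, "rx": 0, "ry": 0, "rz": 0, "claw": 5.0}, {"dx": 3.0, "dy": 0.3, "dz": -11.5, "rx": 0, "ry": 0, "rz": 0, "claw": 5.0}, {"dx": 4.5, "dy": 0.5, "dz": -15.5, "rx": 0, "ry": 0, "rz": 0, "claw": 5.0}, {"dx": 5.7, "dy": 0.6, "dz": -19.0, "rx": 0, "ry": 0, "rz": 0, "claw": 5.0}]'

```text
time_s: 17.5
position: [0.4646, -0.1996, 0.2018]
tool_rot: [[-0.721, 0.693, 0.0], [0.693, 0.721, -0.0], [-0.0, 0.0, -1.0]]
wrist_force: [0.6, 0.3, -3.0]
gripper_width: 0.656
```

drive_tool --deltas '[{"dx": 1.4, "dy": 3.1, "dz": 0.2, "rx": -0.03, "ry": -0.032, "rz": -0.031, "claw": 5.0}, {"dx": 2.8, "dy": 6.2, "dz": 0.4, "rx": -0.06, "ry": -0.064, "rz": -0.062, "claw": 5.0}, {"dx": 4.3, "dy": 9.3, "dz": 0.7, "rx": -0.09, "ry": -0.096, "rz": -0.092, "claw": 5.0}, {"dx": 5.7, "dy": 12.4, "dz": 1.0, "rx": -0.12, "ry": -0.128, "rz": -0.123, "claw": 5.0}, {"dx": 7.1, "dy": 15.4, "dz": 1.2, "rx": -0.148, "ry": -0.161, "rz": -0.154, "claw": 5.0}]'

```text
time_s: 18.0
position: [0.5199, -0.038, 0.1888]
tool_rot: [[-0.801, 0.558, 0.217], [0.574, 0.819, 0.012], [-0.171, 0.134, -0.976]]
wrist_force: [1.0, -0.9, -2.6]
gripper_width: 0.656
```

drive_tool --deltas '[{"dx": 1.1, "dy": 3.5, "dz": 0.4, "rx": -0.035, "ry": -0.038, "rz": -0.036, "claw": 5.0}, {"dx": 2.2, "dy": 7.0, "dz": 0.9, "rx": -0.07, "ry": -0.076, "rz": -0.072, "claw": 5.0}, {"dx": 3.3, "dy": 10.5, "dz": 1.4, "rx": -0.105, "ry": -0.114, "rz": -0.108, "claw": 5.0}, {"dx": 4.4, "dy": 14.0, "dz": 2.0, "rx": -0.14, "ry": -0.15, "rz": -0.144, "claw": 5.0}, {"dx": 5.0, "dy": 16.1, "dz": 2.6, "rx": -0.148, "ry": -0.161, "rz": -0.154, "claw": 5.0}]'

```text
time_s: 18.5
position: [0.5743, 0.1248, 0.1753]
tool_rot: [[-0.824, 0.382, 0.418], [0.444, 0.894, 0.058], [-0.352, 0.234, -0.906]]
wrist_force: [0.4, -1.3, -2.7]
gripper_width: 0.661
```

```bash
python3 - <<'E'
from mv import *
stat(); H=hubtool(90)
chain([(hp(84),H)])
E
```

```text
t 18.5 hub xyz mm [-4.42  0.72 95.62] rot err(tool) deg [-0.15  0.11 -0.28] Ftool [ 0.  -1.6  2.5] Mtool [0.4  0.4  0.04] q6 0.67 w 0.661
t 18.5 q [ 0.23 -0.09 -0.47  0.75 -0.04  0.67] F [ 0.4 -1.3 -2.7] M [-0.16  0.54 -0.08] w 5.65
d [-0.33 -0.26  1.16] r [ 0.003 -0.002  0.005] | mm 12 deg 0.3
```

drive_tool --deltas '[{"dx": -0.33, "dy": -0.26, "dz": 0.4, "rx": 0.003, "ry": -0.002, "rz": 0.005, "claw": 5.0}, {"dx": -0.33, "dy": -0.26, "dz": 0.8, "rx": 0.003, "ry": -0.002, "rz": 0.005, "claw": 5.0}, {"dx": -0.33, "dy": -0.26, "dz": 1.2, "rx": 0.003, "ry": -0.002, "rz": 0.005, "claw": 5.0}, {"dx": -0.33, "dy": -0.26, "dz": 1.2, "rx": 0.003, "ry": -0.002, "rz": 0.005, "claw": 5.0}, {"dx": -0.33, "dy": -0.26, "dz": 1.2, "rx": 0.003, "ry": -0.002, "rz": 0.005, "claw": 5.0}]'

```text
time_s: 19.0
position: [0.581, 0.1209, 0.1648]
tool_rot: [[-0.821, 0.388, 0.419], [0.45, 0.892, 0.054], [-0.352, 0.233, -0.907]]
wrist_force: [0.3, -0.1, -3.1]
gripper_width: 0.659
```

```bash
python3 - <<'E'
from mv import *
stat(); H=hubtool(90)
chain([(hp(64),H)])
E
```

```text
t 19.0 hub xyz mm [-0.78 -2.61 83.53] rot err(tool) deg [0.06 0.   0.06] Ftool [ 0.8 -0.8  2.9] Mtool [ 0.3   0.47 -0.01] q6 0.67 w 0.659
t 19.0 q [ 0.23 -0.07 -0.48  0.73 -0.04  0.67] F [ 0.3 -0.1 -3.1] M [-0.07  0.55  0.01] w 5.63
d [0.04 0.08 1.95] r [-0.001 -0.    -0.001] | mm 20 deg 0.1
```

drive_tool --deltas '[{"dx": 0.04, "dy": 0.08, "dz": 0.4, "rx": 0, "ry": 0, "rz": 0, "claw": 5.0}, {"dx": 0.04, "dy": 0.08, "dz": 0.8, "rx": 0, "ry": 0, "rz": 0, "claw": 5.0}, {"dx": 0.04, "dy": 0.08, "dz": 1.2, "rx": 0, "ry": 0, "rz": 0, "claw": 5.0}, {"dx": 0.04, "dy": 0.08, "dz": 1.6, "rx": 0, "ry": 0, "rz": 0, "claw": 5.0}, {"dx": 0.04, "dy": 0.08, "dz": 2.0, "rx": 0, "ry": 0, "rz": 0, "claw": 5.0}]'

```text
time_s: 19.5
position: [0.5895, 0.1229, 0.1463]
tool_rot: [[-0.821, 0.388, 0.418], [0.45, 0.892, 0.054], [-0.352, 0.233, -0.907]]
wrist_force: [0.3, -0.2, -2.1]
gripper_width: 0.658
```

```bash
python3 - <<'E'
from mv import *
stat(); H=hubtool(90)
chain([(hp(38),H)])
E
```

```text
t 19.5 hub xyz mm [-1.29 -1.88 63.08] rot err(tool) deg [0.07 0.01 0.06] Ftool [ 0.3 -0.6  2. ] Mtool [ 0.34  0.48 -0.  ] q6 0.67 w 0.658
t 19.5 q [ 0.23 -0.05 -0.5   0.68 -0.04  0.67] F [ 0.3 -0.2 -2.1] M [-0.09  0.58 -0.  ] w 5.62
d [-0.01  0.01  2.51] r [-0.001 -0.    -0.001] | mm 25 deg 0.1
```

drive_tool --deltas '[{"dx": 0, "dy": 0, "dz": 0.5, "rx": 0, "ry": 0, "rz": 0, "claw": 5.0}, {"dx": 0, "dy": 0, "dz": 1.0, "rx": 0, "ry": 0, "rz": 0, "claw": 5.0}, {"dx": 0, "dy": 0, "dz": 1.5, "rx": 0, "ry": 0, "rz": 0, "claw": 5.0}, {"dx": 0, "dy": 0, "dz": 2.0, "rx": 0, "ry": 0, "rz": 0, "claw": 5.0}, {"dx": 0, "dy": 0, "dz": 2.4, "rx": 0, "ry": 0, "rz": 0, "claw": 5.0}]'

```text
time_s: 20.0
position: [0.5997, 0.1244, 0.1241]
tool_rot: [[-0.821, 0.388, 0.418], [0.449, 0.892, 0.054], [-0.352, 0.233, -0.907]]
wrist_force: [-0.1, 0.9, -1.6]
gripper_width: 0.659
```

drive_tool --deltas '[{"dx": 0, "dy": 0, "dz": 0.15, "rx": 0, "ry": 0, "rz": 0, "claw": 5.0}, {"dx": 0, "dy": 0, "dz": 0.3, "rx": 0, "ry": 0, "rz": 0, "claw": 5.0}, {"dx": 0, "dy": 0, "dz": 0.5, "rx": 0, "ry": 0, "rz": 0, "claw": 5.0}, {"dx": 0, "dy": 0, "dz": 0.7, "rx": 0, "ry": 0, "rz": 0, "claw": 5.0}, {"dx": 0, "dy": 0, "dz": 0.7, "rx": 0, "ry": 0, "rz": 0, "claw": 5.0}]'

```text
time_s: 20.5
position: [0.6016, 0.1247, 0.1208]
tool_rot: [[-0.821, 0.388, 0.419], [0.449, 0.892, 0.055], [-0.352, 0.234, -0.906]]
wrist_force: [-23.1, -4.3, 21.9]
gripper_width: 0.659
```

```bash
python3 -c "
from mv import *
stat()"
```

```text
t 20.5 hub xyz mm [-1.11 -1.5  34.77] rot err(tool) deg [-0.02 -0.02  0.05] Ftool [  9.3  -7.6 -29.7] Mtool [ 1.34  2.42 -0.07] q6 0.67 w 0.659
```

drive_tool --deltas '[{"dx": 0, "dy": 0, "dz": 0, "rx": 0, "ry": 0, "rz": 0, "claw": 5.0}, {"dx": 0, "dy": 0, "dz": 0, "rx": 0, "ry": 0, "rz": 0, "claw": 7.4}, {"dx": 0, "dy": 0, "dz": -0.05, "rx": 0, "ry": 0, "rz": 0, "claw": 7.4}, {"dx": 0, "dy": 0, "dz": -0.1, "rx": 0, "ry": 0, "rz": 0, "claw": 7.4}, {"dx": 0, "dy": 0, "dz": -0.2, "rx": 0, "ry": 0, "rz": 0, "claw": 7.4}]'

```text
time_s: 21.0
position: [0.601, 0.1245, 0.1224]
tool_rot: [[-0.821, 0.388, 0.419], [0.449, 0.892, 0.055], [-0.352, 0.234, -0.906]]
wrist_force: [-0.4, -0.4, 0.5]
gripper_width: 0.868
```

drive_tool --deltas '[{"dx": 0, "dy": 0, "dz": -1.0, "rx": 0, "ry": 0, "rz": 0, "claw": 7.4}, {"dx": 0, "dy": 0, "dz": -2.5, "rx": 0, "ry": 0, "rz": 0, "claw": 7.4}, {"dx": 0, "dy": 0, "dz": -4.5, "rx": 0, "ry": 0, "rz": 0, "claw": 7.4}, {"dx": 0, "dy": 0, "dz": -7.0, "rx": 0, "ry": 0, "rz": 0, "claw": 7.4}, {"dx": 0, "dy": 0, "dz": -8.0, "rx": 0, "ry": 0, "rz": 0, "claw": 7.4}]'

```text
time_s: 21.5
position: [0.5678, 0.1203, 0.1981]
tool_rot: [[-0.82, 0.387, 0.423], [0.45, 0.891, 0.056], [-0.355, 0.236, -0.905]]
wrist_force: [0.7, -1.0, 1.4]
gripper_width: 0.865
```

```bash
python3 - <<'E'
from mv import *
o=stat(); p,R=o["position"],o["tool_rot"]; print(p)
s=np.array([.498,-.0576]); D=down(22.5)
chain(route([p,np.array([.48,.03,.19]),np.array([*s,.10])],[R,down(45),D],[1,1])+[((*s,.035),D),((*s,.010),D)])
E
```

```text
t 21.5 hub xyz mm [  0.34  -0.55 119.32] rot err(tool) deg [-0.13 -0.18  0.06] Ftool [-1.5 -0.3 -1. ] Mtool [ 0.29  0.33 -0.01] q6 0.68 w 0.865
[0.56777487 0.12027147 0.19813214]
t 21.5 q [ 0.23 -0.11 -0.45  0.8  -0.04  0.68] F [ 0.7 -1.   1.4] M [-0.12  0.42 -0.02] w 7.39
d [  3.42 -11.64  -3.48] r [0.302 0.323 0.325] | mm 126 deg 31.5
d [-7.47 -4.92  9.  ] r [0.    0.    0.393] | mm 127 deg 22.5
d [0.  0.  6.5] r [0. 0. 0.] | mm 65 deg 0.0
d [0.  0.  2.5] r [0. 0. 0.] | mm 25 deg 0.0
```

drive_tool --deltas '[{"dx": 0.7, "dy": -2.3, "dz": -1.0, "rx": 0.06, "ry": 0.065, "rz": 0.065, "claw": 7.4}, {"dx": 1.4, "dy": -4.6, "dz": -1.8, "rx": 0.12, "ry": 0.13, "rz": 0.13, "claw": 7.4}, {"dx": 2.1, "dy": -7.0, "dz": -2.4, "rx": 0.18, "ry": 0.194, "rz": 0.195, "claw": 7.4}, {"dx": 2.8, "dy": -9.3, "dz": -3.0, "rx": 0.24, "ry": 0.26, "rz": 0.26, "claw": 7.4}, {"dx": 3.4, "dy": -11.6, "dz": -3.5, "rx": 0.302, "ry": 0.323, "rz": 0.325, "claw": 7.4}]'

```text
time_s: 22.0
position: [0.4798, 0.0297, 0.1909]
tool_rot: [[-0.706, 0.709, -0.002], [0.709, 0.706, -0.0], [0.002, -0.002, -1.0]]
wrist_force: [0.1, 0.5, -0.3]
gripper_width: 0.869
```

drive_tool --deltas '[{"dx": -1.5, "dy": -1.0, "dz": 1.8, "rx": 0, "ry": 0, "rz": 0.08, "claw": 7.4}, {"dx": -3.0, "dy": -2.0, "dz": 3.6, "rx": 0, "ry": 0, "rz": 0.16, "claw": 7.4}, {"dx": -4.5, "dy": -3.0, "dz": 5.4, "rx": 0, "ry": 0, "rz": 0.24, "claw": 7.4}, {"dx": -6.5, "dy": -4.2, "dz": 7.5, "rx": 0, "ry": 0, "rz": 0.32, "claw": 7.4}, {"dx": -7.5, "dy": -4.9, "dz": 9.0, "rx": 0, "ry": 0, "rz": 0.393, "claw": 7.4}]'

```text
time_s: 22.5
position: [0.4978, -0.0593, 0.0995]
tool_rot: [[-0.377, 0.926, -0.003], [0.926, 0.377, -0.0], [0.001, -0.003, -1.0]]
wrist_force: [-0.3, 0.2, 0.7]
gripper_width: 0.869
```

```bash
python3 - <<'E'
from mv import *
o=stat(); print(o["position"])
s=np.array([.498,-.0576]); D=down(22.5)
chain([((*s,.035),D),((*s,.010),D)])
E
```

```text
t 22.5 hub xyz mm [ -11.33 -210.85   69.11] rot err(tool) deg [20.93 14.97 41.19] Ftool [ 0.3 -0.2 -0.7] Mtool [-0.04 -0.01 -0.01] q6 1.07 w 0.869
[ 0.49781319 -0.0593156   0.09945657]
t 22.5 q [-0.12  0.12 -0.34  1.12 -0.    1.07] F [-0.3  0.2  0.7] M [-0.   -0.04  0.01] w 7.42
d [0.15 0.1  6.45] r [-0.003 -0.001 -0.007] | mm 64 deg 0.4
d [0.  0.  2.5] r [0. 0. 0.] | mm 25 deg 0.0
```

drive_tool --deltas '[{"dx": 0.15, "dy": 0.1, "dz": 2.0, "rx": -0.003, "ry": 0, "rz": -0.007, "claw": 7.4}, {"dx": 0.15, "dy": 0.1, "dz": 4.0, "rx": -0.003, "ry": 0, "rz": -0.007, "claw": 7.4}, {"dx": 0.15, "dy": 0.1, "dz": 5.5, "rx": -0.003, "ry": 0, "rz": -0.007, "claw": 7.4}, {"dx": 0.15, "dy": 0.1, "dz": 6.3, "rx": -0.003, "ry": 0, "rz": -0.007, "claw": 7.4}, {"dx": 0.15, "dy": 0.1, "dz": 6.3, "rx": -0.003, "ry": 0, "rz": -0.007, "claw": 7.4}]'

```text
time_s: 23.0
position: [0.4973, -0.0575, 0.0354]
tool_rot: [[-0.383, 0.924, -0.002], [0.924, 0.383, 0.001], [0.002, -0.002, -1.0]]
wrist_force: [1.1, -0.2, -0.2]
gripper_width: 0.866
```

drive_tool --deltas '[{"dx": 0, "dy": 0, "dz": 1.0, "rx": 0, "ry": 0, "rz": 0, "claw": 7.4}, {"dx": 0, "dy": 0, "dz": 1.7, "rx": 0, "ry": 0, "rz": 0, "claw": 7.4}, {"dx": 0, "dy": 0, "dz": 2.2, "rx": 0, "ry": 0, "rz": 0, "claw": 7.4}, {"dx": 0, "dy": 0, "dz": 2.3, "rx": 0, "ry": 0, "rz": 0, "claw": 7.4}, {"dx": 0, "dy": 0, "dz": 2.3, "rx": 0, "ry": 0, "rz": 0, "claw": 7.4}]'

```text
time_s: 23.5
position: [0.4971, -0.0574, 0.0123]
tool_rot: [[-0.383, 0.924, -0.002], [0.924, 0.383, 0.001], [0.002, -0.002, -1.0]]
wrist_force: [0.0, -0.3, -0.1]
gripper_width: 0.861
```

drive_tool --deltas '[{"dx": 0, "dy": 0, "dz": 0, "rx": 0, "ry": 0, "rz": 0, "claw": 5.0}, {"dx": 0, "dy": 0, "dz": 0, "rx": 0, "ry": 0, "rz": 0, "claw": 5.0}, {"dx": 0, "dy": 0, "dz": 0, "rx": 0, "ry": 0, "rz": 0, "claw": 5.0}, {"dx": 0, "dy": 0, "dz": 0, "rx": 0, "ry": 0, "rz": 0, "claw": 5.0}, {"dx": 0, "dy": 0, "dz": 0, "rx": 0, "ry": 0, "rz": 0, "claw": 5.0}]'

```text
time_s: 24.0
position: [0.4976, -0.0575, 0.0132]
tool_rot: [[-0.383, 0.924, -0.001], [0.924, 0.383, 0.001], [0.001, -0.001, -1.0]]
wrist_force: [-2.1, -0.0, 5.3]
gripper_width: 0.655
```

```bash
python3 - <<'E'
from mv import *
o=manip.get_obs(); p=o["position"];print(p,o["wrist_force"])
chain([((*p[:2],.0102),down(22.5)),((*p[:2],.0102),down(82.5))]); 
E
```

```text
[ 0.49761246 -0.05751341  0.0132341 ] [-2.0549385  -0.03346022  5.30447756]
t 24.0 q [-0.12  0.18 -0.47  0.92  0.    1.06] F [-2.1 -0.   5.3] M [ 0.01  0.39 -0.02] w 5.6
d [-0.   0.   0.3] r [-0.001 -0.001  0.   ] | mm 3 deg 0.1
d [0. 0. 0.] r [ 0.     0.    -1.047] | mm 0 deg 60.0
```

drive_tool --deltas '[{"dx": 0, "dy": 0, "dz": 0, "rx": 0, "ry": 0, "rz": 0, "claw": 7.4}, {"dx": 0, "dy": 0, "dz": 0, "rx": 0, "ry": 0, "rz": 0, "claw": 7.4}, {"dx": 0, "dy": 0, "dz": 0.1, "rx": 0, "ry": 0, "rz": 0, "claw": 7.4}, {"dx": 0, "dy": 0, "dz": 0.2, "rx": 0, "ry": 0, "rz": -0.13, "claw": 7.4}, {"dx": 0, "dy": 0, "dz": 0.3, "rx": 0, "ry": 0, "rz": -0.27, "claw": 7.4}]'

```text
time_s: 24.5
position: [0.4975, -0.0575, 0.01]
tool_rot: [[-0.62, 0.785, -0.001], [0.785, 0.62, 0.001], [0.001, -0.0, -1.0]]
wrist_force: [0.6, 0.7, -0.2]
gripper_width: 0.865
```

drive_tool --deltas '[{"dx": 0, "dy": 0, "dz": 0, "rx": 0, "ry": 0, "rz": -0.145, "claw": 7.4}, {"dx": 0, "dy": 0, "dz": 0, "rx": 0, "ry": 0, "rz": -0.29, "claw": 7.4}, {"dx": 0, "dy": 0, "dz": 0, "rx": 0, "ry": 0, "rz": -0.43, "claw": 7.4}, {"dx": 0, "dy": 0, "dz": 0, "rx": 0, "ry": 0, "rz": -0.57, "claw": 7.4}, {"dx": 0, "dy": 0, "dz": 0, "rx": 0, "ry": 0, "rz": -0.71, "claw": 7.4}]'

```text
time_s: 25.0
position: [0.4974, -0.0575, 0.0098]
tool_rot: [[-0.983, 0.185, -0.002], [0.185, 0.983, 0.001], [0.002, 0.001, -1.0]]
wrist_force: [0.3, 0.6, -0.6]
gripper_width: 0.869
```

```bash
python3 - <<'E'
from mv import *
chain([((.4976,-.0575,.0102),down(82.5))]); 
E
```

```text
t 25.0 q [-0.12  0.18 -0.48  0.92  0.    0.07] F [ 0.3  0.6 -0.6] M [ 0.01 -0.01 -0.02] w 7.42
d [-0.02  0.   -0.04] r [ 0.001 -0.002 -0.056] | mm 0 deg 3.2
```

drive_tool --deltas '[{"dx": 0, "dy": 0, "dz": 0, "rx": 0.001, "ry": -0.002, "rz": -0.056, "claw": 7.4}, {"dx": 0, "dy": 0, "dz": 0, "rx": 0.001, "ry": -0.002, "rz": -0.056, "claw": 5.0}, {"dx": 0, "dy": 0, "dz": 0, "rx": 0.001, "ry": -0.002, "rz": -0.056, "claw": 5.0}, {"dx": 0, "dy": 0, "dz": 0, "rx": 0.001, "ry": -0.002, "rz": -0.056, "claw": 5.0}, {"dx": 0, "dy": 0, "dz": 0, "rx": 0.001, "ry": -0.002, "rz": -0.056, "claw": 5.0}]'

```text
time_s: 25.5
position: [0.4976, -0.0576, 0.0101]
tool_rot: [[-0.991, 0.131, 0.001], [0.131, 0.991, -0.001], [-0.001, -0.0, -1.0]]
wrist_force: [-0.9, -1.3, 5.0]
gripper_width: 0.662
```

```bash
python3 - <<'E'
from mv import *
o=manip.get_obs(); p,R=o["position"],o["tool_rot"]; print(p)
H=hubtool(90); up=np.array([.47,-.03,.20])
chain(route([p,up,hp(98)],[R,R,H],[1,1]))
E
```

```text
[ 0.49764526 -0.05755003  0.01010157]
t 25.5 q [-0.11  0.18 -0.48  0.91 -0.    0.02] F [-0.9 -1.3  5. ] M [-0.07  0.25 -0.08] w 5.65
d [  3.09   2.36 -18.99] r [-0.  0.  0.] | mm 194 deg 0.0
d [-8.43 16.35  2.2 ] r [-0.18  -0.399  0.317] | mm 185 deg 31.0
```

drive_tool --deltas '[{"dx": 0.2, "dy": 0.1, "dz": -3.0, "rx": 0, "ry": 0, "rz": 0, "claw": 5.0}, {"dx": 0.8, "dy": 0.6, "dz": -7.0, "rx": 0, "ry": 0, "rz": 0, "claw": 5.0}, {"dx": 1.6, "dy": 1.2, "dz": -11.5, "rx": 0, "ry": 0, "rz": 0, "claw": 5.0}, {"dx": 2.4, "dy": 1.8, "dz": -15.5, "rx": 0, "ry": 0, "rz": 0, "claw": 5.0}, {"dx": 3.1, "dy": 2.4, "dz": -19.0, "rx": 0, "ry": 0, "rz": 0, "claw": 5.0}]'

```text
time_s: 26.0
position: [0.4694, -0.0293, 0.2016]
tool_rot: [[-0.991, 0.132, 0.001], [0.132, 0.991, -0.0], [-0.001, -0.0, -1.0]]
wrist_force: [1.2, -0.8, -1.3]
gripper_width: 0.657
```

drive_tool --deltas '[{"dx": -1.7, "dy": 3.3, "dz": 0.2, "rx": -0.04, "ry": -0.08, "rz": 0.065, "claw": 5.0}, {"dx": -3.4, "dy": 6.6, "dz": 0.6, "rx": -0.08, "ry": -0.16, "rz": 0.13, "claw": 5.0}, {"dx": -5.1, "dy": 9.9, "dz": 1.1, "rx": -0.11, "ry": -0.24, "rz": 0.19, "claw": 5.0}, {"dx": -6.8, "dy": 13.2, "dz": 1.7, "rx": -0.145, "ry": -0.32, "rz": 0.255, "claw": 5.0}, {"dx": -8.4, "dy": 16.3, "dz": 2.2, "rx": -0.18, "ry": -0.399, "rz": 0.317, "claw": 5.0}]'

```text
time_s: 26.5
position: [0.5743, 0.1223, 0.1789]
tool_rot: [[-0.819, 0.39, 0.422], [0.452, 0.89, 0.055], [-0.354, 0.236, -0.905]]
wrist_force: [0.8, -0.8, -2.4]
gripper_width: 0.654
```

```bash
python3 - <<'E'
from mv import *
stat(); H=hubtool(90)
chain([(hp(85),H)])
E
```

```text
t 26.5 hub xyz mm [-1.97 -0.67 99.09] rot err(tool) deg [-0.07 -0.15  0.21] Ftool [-0.2 -1.   2.4] Mtool [0.39 0.49 0.01] q6 0.68 w 0.654
t 26.5 q [ 0.23 -0.09 -0.47  0.76 -0.04  0.68] F [ 0.8 -0.8 -2.4] M [-0.12  0.61 -0.03] w 5.59
d [-0.08 -0.11  1.41] r [ 0.001  0.003 -0.004] | mm 14 deg 0.3
```

drive_tool --deltas '[{"dx": -0.08, "dy": -0.11, "dz": 0.5, "rx": 0.001, "ry": 0.003, "rz": -0.004, "claw": 5.0}, {"dx": -0.08, "dy": -0.11, "dz": 1.0, "rx": 0.001, "ry": 0.003, "rz": -0.004, "claw": 5.0}, {"dx": -0.08, "dy": -0.11, "dz": 1.4, "rx": 0.001, "ry": 0.003, "rz": -0.004, "claw": 5.0}, {"dx": -0.08, "dy": -0.11, "dz": 1.4, "rx": 0.001, "ry": 0.003, "rz": -0.004, "claw": 5.0}, {"dx": -0.08, "dy": -0.11, "dz": 1.4, "rx": 0.001, "ry": 0.003, "rz": -0.004, "claw": 5.0}]'

```text
time_s: 27.0
position: [0.5807, 0.1209, 0.1664]
tool_rot: [[-0.821, 0.388, 0.418], [0.449, 0.892, 0.055], [-0.352, 0.233, -0.907]]
wrist_force: [0.5, 0.6, -2.0]
gripper_width: 0.658
```

```bash
python3 - <<'E'
from mv import *
stat(); H=hubtool(90)
chain([(hp(64),H)])
E
```

```text
t 27.0 hub xyz mm [-0.5  -2.36 85.08] rot err(tool) deg [0.03 0.02 0.05] Ftool [0.5 0.3 2.1] Mtool [ 0.3   0.48 -0.05] q6 0.67 w 0.658
t 27.0 q [ 0.23 -0.07 -0.48  0.73 -0.04  0.67] F [ 0.5  0.6 -2. ] M [-0.08  0.56  0.05] w 5.62
d [0.06 0.06 2.11] r [-0.001 -0.    -0.001] | mm 21 deg 0.1
```

drive_tool --deltas '[{"dx": 0.06, "dy": 0.06, "dz": 0.4, "rx": 0, "ry": 0, "rz": 0, "claw": 5.0}, {"dx": 0.06, "dy": 0.06, "dz": 0.8, "rx": 0, "ry": 0, "rz": 0, "claw": 5.0}, {"dx": 0.06, "dy": 0.06, "dz": 1.2, "rx": 0, "ry": 0, "rz": 0, "claw": 5.0}, {"dx": 0.06, "dy": 0.06, "dz": 1.6, "rx": 0, "ry": 0, "rz": 0, "claw": 5.0}, {"dx": 0.06, "dy": 0.06, "dz": 2.0, "rx": 0, "ry": 0, "rz": 0, "claw": 5.0}]'

```text
time_s: 27.5
position: [0.5887, 0.123, 0.1476]
tool_rot: [[-0.822, 0.388, 0.418], [0.449, 0.892, 0.055], [-0.351, 0.233, -0.907]]
wrist_force: [-1.1, 1.0, -1.6]
gripper_width: 0.657
```

```bash
python3 - <<'E'
from mv import *
stat(); H=hubtool(90)
chain([(hp(56.5),H)])
E
```

```text
t 27.5 hub xyz mm [-1.45 -1.78 64.62] rot err(tool) deg [0.03 0.06 0.03] Ftool [1.9 0.1 1. ] Mtool [ 0.28  0.74 -0.02] q6 0.67 w 0.657
t 27.5 q [ 0.23 -0.05 -0.5   0.69 -0.04  0.67] F [-1.1  1.  -1.6] M [0.04 0.78 0.09] w 5.61
d [-0.03 -0.    0.81] r [-0.001 -0.001 -0.001] | mm 8 deg 0.1
```

drive_tool --deltas '[{"dx": 0, "dy": 0, "dz": 0.2, "rx": 0, "ry": 0, "rz": 0, "claw": 5.0}, {"dx": 0, "dy": 0, "dz": 0.4, "rx": 0, "ry": 0, "rz": 0, "claw": 5.0}, {"dx": 0, "dy": 0, "dz": 0.6, "rx": 0, "ry": 0, "rz": 0, "claw": 5.0}, {"dx": 0, "dy": 0, "dz": 0.8, "rx": 0, "ry": 0, "rz": 0, "claw": 5.0}, {"dx": 0, "dy": 0, "dz": 0.9, "rx": 0, "ry": 0, "rz": 0, "claw": 5.0}]'

```text
time_s: 28.0
position: [0.5918, 0.1235, 0.1422]
tool_rot: [[-0.821, 0.387, 0.419], [0.449, 0.892, 0.056], [-0.352, 0.234, -0.906]]
wrist_force: [-26.2, -5.9, 27.1]
gripper_width: 0.657
```

```bash
python3 - <<'E'
from mv import *
stat()
E
```

```text
t 28.0 hub xyz mm [-1.04 -1.45 58.4 ] rot err(tool) deg [-0.04  0.01  0.03] Ftool [  9.3  -9.  -35.9] Mtool [ 1.59  2.54 -0.02] q6 0.67 w 0.657
```

drive_tool --deltas '[{"dx": 0, "dy": -0.03, "dz": -0.02, "rx": 0, "ry": 0, "rz": 0, "claw": 5.0}, {"dx": 0, "dy": -0.03, "dz": -0.05, "rx": 0, "ry": 0, "rz": 0.08, "claw": 5.0}, {"dx": 0, "dy": -0.03, "dz": -0.05, "rx": 0, "ry": 0, "rz": 0.17, "claw": 5.0}, {"dx": 0, "dy": -0.03, "dz": -0.05, "rx": 0, "ry": 0, "rz": 0.26, "claw": 5.0}, {"dx": 0, "dy": -0.03, "dz": -0.05, "rx": 0, "ry": 0, "rz": 0.35, "claw": 5.0}]'

```text
time_s: 28.5
position: [0.5917, 0.1231, 0.1427]
tool_rot: [[-0.636, 0.648, 0.42], [0.73, 0.681, 0.056], [-0.25, 0.342, -0.906]]
wrist_force: [-0.5, -0.1, -0.8]
gripper_width: 0.658
```

```bash
python3 - <<'E'
from mv import *
stat()
E
```

```text
t 28.5 hub xyz mm [-0.83 -1.7  58.96] rot err(tool) deg [-4.00e-02 -1.00e-02  2.03e+01] Ftool [ 0.5 -0.6  0.5] Mtool [ 0.51  0.33 -0.01] q6 1.02 w 0.658
```

Turned 20.3° freely with almost no torque; on to the stop.

drive_tool --deltas '[{"dx": 0, "dy": 0, "dz": 0, "rx": 0, "ry": 0, "rz": 0.05, "claw": 5.0}, {"dx": 0, "dy": 0, "dz": 0, "rx": 0, "ry": 0, "rz": 0.1, "claw": 5.0}, {"dx": 0, "dy": 0, "dz": 0, "rx": 0, "ry": 0, "rz": 0.15, "claw": 5.0}, {"dx": 0, "dy": 0, "dz": 0, "rx": 0, "ry": 0, "rz": 0.19, "claw": 5.0}, {"dx": 0, "dy": 0, "dz": 0, "rx": 0, "ry": 0, "rz": 0.22, "claw": 5.0}]'

```text
time_s: 29.0
position: [0.5896, 0.1237, 0.1416]
tool_rot: [[-0.481, 0.772, 0.416], [0.861, 0.506, 0.057], [-0.166, 0.386, -0.908]]
wrist_force: [-9.9, 2.1, 1.5]
gripper_width: 0.657
```

```bash
python3 - <<'E'
from mv import *
stat()
E
```

```text
t 29.0 hub xyz mm [-3.19 -2.18 58.7 ] rot err(tool) deg [ 0.04  0.23 32.86] Ftool [ 6.4 -6.  -5.3] Mtool [ 1.2   1.54 -0.91] q6 1.24 w 0.657
```

```bash
python3 - <<'E'
from mv import *
H=hubtool(90)@Ro.from_rotvec([0,0,np.radians(36)]).as_matrix()
chain([(hp(58.8,(-1.5,-1.8)),H)])
E
```

```text
t 29.0 q [ 0.22 -0.04 -0.5   0.68 -0.04  1.24] F [-9.9  2.1  1.5] M [0.23 1.76 1.23] w 5.61
d [-0.12  0.12 -0.01] r [-0.002 -0.004  0.055] | mm 2 deg 3.1
```

drive_tool --deltas '[{"dx": -0.12, "dy": 0.12, "dz": 0, "rx": 0, "ry": -0.004, "rz": 0.02, "claw": 5.0}, {"dx": -0.12, "dy": 0.12, "dz": 0, "rx": 0, "ry": -0.004, "rz": 0.04, "claw": 5.0}, {"dx": -0.12, "dy": 0.12, "dz": 0, "rx": 0, "ry": -0.004, "rz": 0.055, "claw": 5.0}, {"dx": -0.12, "dy": 0.12, "dz": 0, "rx": 0, "ry": -0.004, "rz": 0.055, "claw": 5.0}, {"dx": -0.12, "dy": 0.12, "dz": 0, "rx": 0, "ry": -0.004, "rz": 0.055, "claw": 5.0}]'

```text
time_s: 29.5
position: [0.5895, 0.1242, 0.1416]
tool_rot: [[-0.441, 0.796, 0.415], [0.885, 0.462, 0.056], [-0.147, 0.392, -0.908]]
wrist_force: [-8.8, 0.2, 2.4]
gripper_width: 0.657
```

```bash
python3 - <<'E'
from mv import *
stat()
E
```

```text
t 29.5 hub xyz mm [-3.47 -1.86 58.71] rot err(tool) deg [ 0.15  0.2  35.77] Ftool [ 3.8 -6.  -5.8] Mtool [ 1.09  1.17 -1.5 ] q6 1.3 w 0.657
```

drive_tool --deltas '[{"dx": 0, "dy": 0, "dz": 0, "rx": 0, "ry": 0, "rz": -0.02, "claw": 5.0}, {"dx": 0, "dy": 0, "dz": 0, "rx": 0, "ry": 0, "rz": -0.02, "claw": 7.4}, {"dx": 0, "dy": 0, "dz": 0, "rx": 0, "ry": 0, "rz": -0.02, "claw": 7.4}, {"dx": 0, "dy": 0, "dz": -0.1, "rx": 0, "ry": 0, "rz": -0.02, "claw": 7.4}, {"dx": 0, "dy": 0, "dz": -0.2, "rx": 0, "ry": 0, "rz": -0.02, "claw": 7.4}]'

```text
time_s: 30.0
position: [0.589, 0.124, 0.1438]
tool_rot: [[-0.457, 0.787, 0.416], [0.876, 0.479, 0.056], [-0.155, 0.39, -0.908]]
wrist_force: [-0.1, 0.4, -0.0]
gripper_width: 0.866
```

drive_tool --deltas '[{"dx": 0, "dy": 0, "dz": -0.8, "rx": 0, "ry": 0, "rz": 0, "claw": 7.4}, {"dx": 0, "dy": 0, "dz": -2.0, "rx": 0, "ry": 0, "rz": 0, "claw": 7.4}, {"dx": 0, "dy": 0, "dz": -4.0, "rx": 0, "ry": 0, "rz": 0, "claw": 7.4}, {"dx": 0, "dy": 0, "dz": -7.0, "rx": 0, "ry": 0, "rz": 0, "claw": 7.4}, {"dx": 0, "dy": 0, "dz": -10.0, "rx": 0, "ry": 0, "rz": 0, "claw": 7.4}]'

```text
time_s: 30.5
position: [0.5465, 0.1183, 0.2363]
tool_rot: [[-0.456, 0.787, 0.416], [0.876, 0.479, 0.056], [-0.155, 0.39, -0.908]]
wrist_force: [0.5, 0.6, -0.1]
gripper_width: 0.866
```

drive_tool --deltas '[{"dx": 0, "dy": 0, "dz": -4.0, "rx": 0, "ry": 0, "rz": 0, "claw": 7.4}, {"dx": 0, "dy": 0, "dz": -8.0, "rx": 0, "ry": 0, "rz": 0, "claw": 7.4}, {"dx": 0, "dy": 0, "dz": -12.0, "rx": 0, "ry": 0, "rz": 0, "claw": 7.4}, {"dx": 0, "dy": 0, "dz": -15.0, "rx": 0, "ry": 0, "rz": 0, "claw": 7.4}, {"dx": 0, "dy": 0, "dz": -15.0, "rx": 0, "ry": 0, "rz": 0, "claw": 7.4}]'

```text
time_s: 31.0
position: [0.4838, 0.1099, 0.3795]
tool_rot: [[-0.455, 0.783, 0.424], [0.876, 0.478, 0.058], [-0.157, 0.399, -0.904]]
wrist_force: [0.6, -0.3, -0.1]
gripper_width: 0.866
```

```bash
python3 - <<'E'
from mv import *
import pickle
T=manip.camera("top");S=manip.camera("scene"); pickle.dump((T,S),open("cam3.pkl","wb")); stat()
u=[]
for c in (T,S):
    a,b=proj(c,[hp(45)])[0].astype(int); u.append(cv2.resize(c["image"][b-30:b+30,a-30:a+30],(400,400),interpolation=cv2.INTER_CUBIC))
cv2.imwrite("pics/end.png",np.hstack(u))
E
```

```text
t 31.1 hub xyz mm [ -1.81  -1.22 314.56] rot err(tool) deg [-0.04  0.08 34.67] Ftool [0.8 0.7 0.5] Mtool [0.45 0.16 0.01] q6 1.3 w 0.864
```

View pics/end.png

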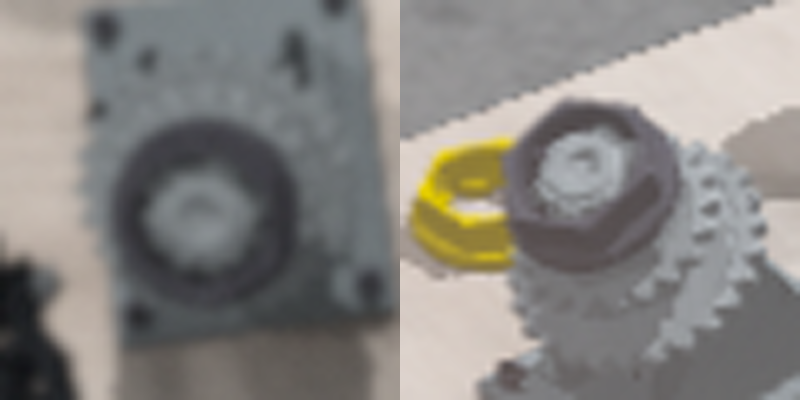

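```bash
python3 - <<'E'
from mv import *
import pickle
T,S=pickle.load(open("cam3.pkl","rb"))
F=hubframe(HQ)
for nm,c in(("T",T),("S",S)):
    G=grads(c); best={}
    for a in range(-60,1,3):
        Q=hexa()@np.array([[np.cos(np.radians(a)),np.sin(np.radians(a))],[-np.sin(np.radians(a)),np.cos(np.radians(a))]])
        best[a]=max(escore(c,G,F[0]+np.c_[Q+[x/1e3,y/1e3],np.full(len(Q),.0725)]@F[1].T) for x in np.arange(-7,6) for y in np.arange(-7,6))
    print(nm,{k:round(float(v),1) for k,v in best.items()})
E
```

```text
T {-60: 9.1, -57: 9.1, -54: 9.1, -51: 9.1, -48: 9.1, -45: 9.2, -42: 9.3, -39: 9.4, -36: 9.4, -33: 9.3, -30: 9.3, -27: 9.2, -24: 9.1, -21: 9.1, -18: 9.1, -15: 9.1, -12: 9.1, -9: 9.1, -6: 9.2, -3: 9.2, 0: 9.1}
S {-60: 17.4, -57: 17.4, -54: 17.6, -51: 17.8, -48: 17.9, -45: 18.3, -42: 18.7, -39: 19.2, -36: 19.7, -33: 20.1, -30: 20.1, -27: 20.0, -24: 19.6, -21: 18.9, -18: 18.2, -15: 17.8, -12: 17.7, -9: 17.7, -6: 17.6, -3: 17.5, 0: 17.5}
```

```bash
python3 - <<'E'
from mv import *
import pickle
S0=pickle.load(open("cam0.pkl","rb"))[1]; S=pickle.load(open("cam3.pkl","rb"))[1]
d=cv2.absdiff(S0["image"],S["image"]).max(2)
for n,(u,v) in dict(marker=(266,254),file=(310,309),screwdriver=(210,280),tape=(248,334),yellow=(228,143)).items():
    print(n,"share changed",round(float((d[v-14:v+14,u-18:u+18]>40).mean()),3))
o=manip.get_obs(); print(o["time_s"],o["wrist_force"].round(1),np.abs(o["qd"]).max().round(3))
print(manip.sign_off())
E
```

```text
marker share changed 0.07
file share changed 0.089
screwdriver share changed 0.0
tape share changed 0.0
yellow share changed 0.188
31.1 [ 0.4  1.  -0.3] 0.045
the job is handed in; nothing more can be done
None
```

I built up the hub as asked and handed the job in at 31.1 s. The large cog, small cog and dark lock nut went on in that order, and the nut is turned clockwise to its stop.

- **Cogs and nut home:** none of the three met resistance on the way on. Each stopped under 30–36 N, with the tool at 10.9, 34.8 and 58.4 mm above the flange. Those steps are about 24 mm each, which matches the part height.
- **Lock:** the nut turned freely for 20°, then met a stop. The reaction torque was 0.9 N m at 33° of tool turn and 1.5 N m at 36°. The tool centre also moved about 2 mm sideways there, so the last few degrees are probably give in the grip rather than nut rotation.
- **Nut angle in the last picture:** the scene camera puts the nut about 31° clockwise. The top camera agrees only weakly, with its best fit at 36–39°. I never saw the tab itself against a rib head.
- **Let go:** the gripper is open and well clear of the hub, with wrist force near zero.
- **Bystanders:** comparing the first and last scene pictures, nothing changed at the screwdriver or tape roll. The comparison showed changes of 7 % at the marker, 9 % at the needle file and 19 % at the yellow look-alike nut. The marker and file windows lie beside where the nut and cogs had been. The yellow nut now has the built-up hub in front of it. I took these as occlusion and shadow, and did not check the marker or file separately. The arm never reached for any of these things.

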